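Clean a glaze sample slab under the pump bottle and file it in its sloping case

ROBOT

A 6-joint arm with a two-finger parallel gripper is mounted at the origin on the work surface. World frame = base frame: x ahead of the robot, y to its left, z up, the work surface at z = 0. Lengths are in m, angles in rad, forces in N, time in s.
With the tool pointing down it reaches from about 0.275 to 0.85 m from the base axis. Payload 19 kg.
Tool frame: the origin (TCP) lies between the finger pads; the fingertips stand ctrl.tip_reach ahead of it and the grasp point (between the pads) lies 8 mm behind it (ctrl.tip_reach is the distance from the TCP to the fingertips, in m); y points along the fingers, x is the direction in which the jaws open and shut, and the axes are right-handed (so a half turn about y gives the same grasp; the last joint's range is limited). The gripper opens to 85 mm and grips with 20 to 120 N. Pads are 22 mm wide; open, the fingers measure 114 mm over their backs; the gripper's body (76 mm by 85 mm) begins 54 mm behind the grasp point. The pads swing forward as they close: fully open they stand 13 mm farther back than shut.
Start: joints at [1.165, 0.15, 1.437, -0, 1.554, -0.134], TCP at [0.154, 0.554, 0.242] pointing down, gripper open.
Joint ranges: [-2.8, 2.8], [-0.68, 2.1], [0.12, 2.68], [-1.39, 4.53], [0.16, 2.79], [-2.81, 2.81]. Speed limits (rad/s): [1.89, 1.89, 2.22, 3.01, 3.01, 3.01].

INTERFACE

Orientations are given as a 3x3 rotation matrix whose columns are the frame's x, y, z axes.
In Python, from rig import ctrl, eyes gives the robot as it stands.
- The arm moves only by the tool arm_command, never from a script. Its argument "rows" is text: rows parted by semicolons, each of 7 numbers parted by spaces: the shift along the tool's x, y, z in m, then the turn, a rotation vector about the tool's x, y, z in degrees, then the opening in per cent of the stroke, from 0 (shut) to 100 (fully open). In form: x y z rx ry rz fingers; .... A call has 1 to 10 rows; each row is the pose to reach, as a shift and turn from the pose measured when the call began, along the tool's axes at that moment; what a row does not reach only later rows make up. A row lasts 1/12 s, in which the tool goes at most 41.7 mm and 7.16 degrees, less where a joint would pass 70% of its speed; a pose out of reach is approached as far as the arm can. A call with a gripper value outside its range is refused whole. The fingers move at their own pace and stop on an object; "force" is the grip in N (left out, the last holds). Time passes only in rows, so rows that repeat a pose let the fingers close. It gives the time, the measured TCP pose, the force and the opening at its end, in the units of the state.
- ctrl.get_obs(): the state, without advancing time (a new reading comes with each control period).
- eyes.read_camera(name): name is "side" or "top"; returns a dict with "img" (400x640x3 uint8, blue, green, red), "K" (3x3 intrinsics, pixels), "dist" ([k1, k2, p1, p2, k3] as OpenCV has them; the pictures are not rectified), "extrinsics" (4x4, takes a point from camera to world coordinates). Camera axes: x right, y up, looking along -z (the intrinsics and any distortion apply to the point x, -y, -z); pixel columns grow to the right and rows downward; lengths in m; the calibration is good to about 2 mm. A picture is of the moment at which its call begins. There is no depth.
- ctrl.job_done(): hands the job in, once; it reports no verdict.
The state is a dict: "t": time; "q": joint angles; "joint_velocities": joint speeds; "joint_torque": joint torques, N m; "tcp_pos": TCP position; "orientation": TCP orientation; "wrist_force": force on the tool from outside, world axes, zero at the start; "wrist_torque": the same for the moment, N m; "opening": finger opening in m.
Only numpy, scipy, OpenCV 4.12 (cv2) and the standard library are available. Lean on these libraries where they do the work, as an engineer would, in place of code of your own. Each camera call takes 0.05 s, during which the arm holds its last target.

TASK

Take the red glaze sample slab off the small wooden board and lay it flat in the tray of the cleaner bottle, glazed end under the nozzle and grip block at the end away from the bottle. With the slab lying there, press the bottle's orange cap all the way down and let it spring back; never work the cap while the tray is empty. Then slide the slab, glazed end first and grip block up, fully home into the sloping red case, let go of it, and leave the small pots and the jar where they are.

Things in the scene. Friction and masses are not known exactly. Their poses are not given: they have to be found in the camera images.
- slab: dark red plate 160 x 56 x 8 mm (x, y, z) with a cream upright grip block near one end. Origin: centre of the underside; z up through the block. Block 36 (x) x 26 (y) mm, centre x = -58, from z = 8 to 50 mm; take it across its 26 mm. Glazed end is +x. Loose, about 0.18 kg (varies). Starts flat on the wooden board.
- slab_tip (a point): middle of the slab's leading (glazed) end, on the underside: slab x = +80 mm, y = 0, z = 0
- batt: dark wooden board, 180 x 90 x 18 mm, fixed; the slab starts on it. Origin: centre of its underside
- station: cleaner station, fixed: white canister 72 mm across in a steel holder, and an aluminium tray. Origin on the canister axis at table height; tray towards -x, z up. Tray inside 180 x 72 mm, centre at x = -135 mm, floor 10 mm and rim 22 mm above the table. The slab lies in it lengthwise, slab +x along station +x (towards the canister).
- tray_floor (a point): centre of the tray's inner floor, 10 mm above the table
- pump_cap (a joint): travel of the sprung orange cap: 0 up, 0.012 m fully down; it comes back by itself. Pushing starts at about 3 N and takes about 9 N fully down
- cap_top (a point): centre of the flat top of the orange cap, 48 mm across, 194 mm above the table when up. A spout of 11 mm diameter goes from the cap 105 mm along the station's -x, over the tray, its tip 168 mm above the table
- sleeve_red: Red flat sleeve, fixed, sloping 30 degrees from level. Origin: centre of its mouth on the slot floor, 68 mm above the table. +x points out of the mouth, up the slope, roughly away from the robot (slab goes in along -x); z square to the slope, out of its roof. Slot 60 wide (y), 12 high (z 0 to 12), 100 mm deep to its closed end. Walls 5 mm; flared lips reach 14 mm out of the mouth.
- sleeve_green: Green flat sleeve, fixed, sloping 30 degrees from level. Origin: centre of its mouth on the slot floor, 68 mm above the table. +x points out of the mouth, up the slope, roughly away from the robot (slab goes in along -x); z square to the slope, out of its roof. Slot 60 wide (y), 12 high (z 0 to 12), 100 mm deep to its closed end. Walls 5 mm; flared lips reach 14 mm out of the mouth. Not used.
- pot_teal: small teal glazed pot, 90 mm across, 65 high, loose, to be left alone. Origin: centre of its underside
- pot_blue: small dark blue glazed pot, 72 mm across, 55 high, loose, to be left alone. Origin: centre of its underside
- pot_sand: small sand-brown glazed pot, 84 mm across, 60 high, loose, to be left alone. Origin: centre of its underside
- pot_green: small green glazed pot, 80 mm across, 55 high, loose, to be left alone. Origin: centre of its underside
- jar: amber glass jar with a black cap, 40 mm across, 48 high, loose, to be left alone. Origin: centre of its underside
There are look-alikes about, which are no part of the job. What is shaped like the slab but pink or turquoise is not meant.

How it is judged:
On the way, in this order (a step that is already met when the one before it is completed fails the run):
1. the slab lies in the tray, glazed end towards the bottle, let go (x of slab_tip in the frame of station between -0.072 and -0.038 m and y of slab_tip in the frame of station between -0.016 and 0.016 m and y of slab in the frame of station between -0.014 and 0.014 m and x of slab in the frame of station between -0.15 and -0.12 m and z of slab in the frame of station between 0.005 and 0.016 m and angle between slab's own z axis and vertical below 0.06 rad and contact force between the fingers and slab below 0.1 N), for 0.2 s.
2. the cap is pressed fully down with the slab in the tray (x of slab_tip in the frame of station between -0.072 and -0.038 m and y of slab_tip in the frame of station between -0.016 and 0.016 m and y of slab in the frame of station between -0.014 and 0.014 m and x of slab in the frame of station between -0.15 and -0.12 m and z of slab in the frame of station between 0.005 and 0.016 m and angle between slab's own z axis and vertical below 0.06 rad and value of joint pump_cap above 0.0095 m), for 0.05 s.
3. the cap has sprung back, the slab still in the tray (x of slab_tip in the frame of station between -0.072 and -0.038 m and y of slab_tip in the frame of station between -0.016 and 0.016 m and y of slab in the frame of station between -0.014 and 0.014 m and x of slab in the frame of station between -0.15 and -0.12 m and z of slab in the frame of station between 0.005 and 0.016 m and angle between slab's own z axis and vertical below 0.06 rad and value of joint pump_cap below 0.002 m), for 0.05 s.
At the end, for the whole second after the job is handed in: The slab is in the red sleeve, glazed end first and block up, its leading end within 6 mm of the sleeve's closed end and lying parallel to it (0.1 rad), at rest and let go; the cap is up (within 2 mm) (x of slab_tip in the frame of sleeve_red between -0.106 and -0.094 m and y of slab_tip in the frame of sleeve_red between -0.008 and 0.008 m and z of slab_tip in the frame of sleeve_red between -0.004 and 0.01 m and angle between the x axis of slab and the x axis of sleeve_red, either way round below 0.1 rad and angle between the z axis of slab and the z axis of sleeve_red, either way round below 0.1 rad and contact force between the fingers and slab below 0.1 N and linear speed of slab below 0.01 m/s and value of joint pump_cap below 0.002 m); the robot touches nothing.
It fails at once if the cap is pushed down more than 5 mm while the slab is not lying in the tray (value of joint pump_cap above 0.005 m and not (x of slab_tip in the frame of station between -0.072 and -0.038 m and y of slab_tip in the frame of station between -0.016 and 0.016 m and y of slab in the frame of station between -0.014 and 0.014 m and x of slab in the frame of station between -0.15 and -0.12 m and z of slab in the frame of station between 0.005 and 0.016 m and angle between slab's own z axis and vertical below 0.06 rad)).
It fails at once if a small pot or the jar is moved by more than 30 mm (distance of any of pot_teal, pot_blue, pot_sand, pot_green, jar from where it was at the start of the episode above 0.03 m).
It also fails if it takes over 72 s, if anything falls off the work surface, if the arm or the gripper's body presses on something with over 40 N, if the wrist force passes 120 N, or if a joint passes its speed limit or range.

## Working session

There is one attempt and no reset: what is moved stays moved. The work goes in short steps, Python scripts to look and compute and a tool call to move; the robot and the scene stay as the last step left them, time stands still between calls to the robot, and variables do not carry over. Pictures are saved under pics/ and viewed, and the job is handed in when it is done.

Besides the shell and the picture viewer there is one more tool, called after "Call:" in YAML: its name, and indented under it one key for each argument. arm_command: Moves the arm, as the interface text tells. Its arguments: {"type":"object","properties":{"rows":{"type":"string"},"force":{"type":"number"}},"required":["rows"]}

```bash
ls -la; mkdir -p pics; python3 - <<'E'
from rig import ctrl, eyes
import cv2, numpy as np
print(ctrl.get_obs(), ctrl.tip_reach)
for n in ("top","side"):
    c=eyes.read_camera(n); cv2.imwrite(f"pics/{n}0.png",c["img"]); print(n,c["K"],c["dist"],c["extrinsics"])
E
```

```text
total 12
drwxr-xr-x  3 agent agent 4096 Dec  7 13:52 .
drwxr-xr-x 23 root  root  4096 Dec  7 13:52 ..
drwxr-xr-x  2 agent agent 4096 Dec  7 13:52 pics
{'t': 0.0, 'q': array([ 1.16501883e+00,  1.50967810e-01,  1.43802368e+00,  1.47129241e-06,
        1.55378582e+00, -1.34001401e-01]), 'joint_velocities': array([-0.00049524,  0.0002547 ,  0.00047083,  0.00066776, -0.00071208,
        0.00203416]), 'joint_torque': array([-2.68144395e-03, -7.13042593e+01, -5.70880616e+01, -2.45164556e-04,
        8.59388238e-03,  2.74904630e-05]), 'tcp_pos': array([0.15428285, 0.55367744, 0.24168947]), 'orientation': array([[ 2.68442511e-01, -4.68975844e-04, -9.63295592e-01],
       [ 9.63294991e-01, -1.08787886e-03,  2.68442874e-01],
       [-1.17384213e-03, -9.99999298e-01,  1.59729149e-04]]), 'wrist_force': array([0.1491865 , 0.58677706, 0.48462797]), 'wrist_torque': array([-0.01746767, -0.06577342,  0.00095694]), 'opening': 0.08542133438605203} 0.011
top [[396.45605999   0.         319.53834271]
 [  0.         396.45605999 203.88157181]
 [  0.           0.           1.        ]] [-0.01426668  0.          0.          0.          0.        ] [[-1.94119535e-03  9.84413466e-01 -1.75858918e-01  2.06070522e-01]
 [-9.99976563e-01 -7.56293847e-04  6.80456822e-03  1.47144179e-01]
 [ 6.56550757e-03  1.75868005e-01  9.84391862e-01  1.53619645e+00]
 [ 0.00000000e+00  0.00000000e+00  0.00000000e+00  1.00000000e+00]]
side [[363.48992076   0.         324.83426947]
 [  0.         363.48992076 196.81719864]
 [  0.           0.           1.        ]] [-0.02039467  0.          0.          0.          0.        ] [[ 0.96686376  0.15886541 -0.19984057  0.26438895]
 [-0.25507148  0.56854869 -0.78210673 -0.71828325]
 [-0.01063061  0.80716428  0.59023115  0.802294  ]
 [ 0.          0.          0.          1.        ]]
```

View pics/top0.png

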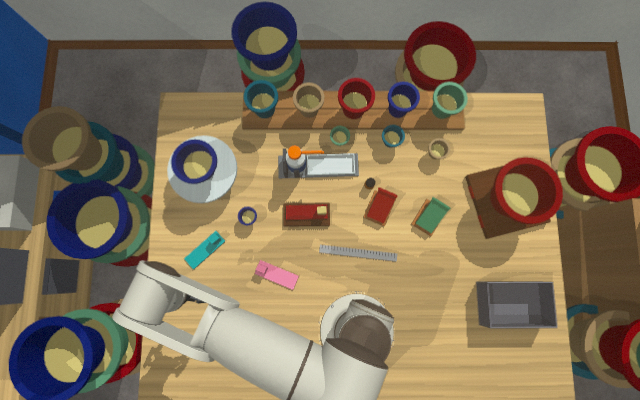

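View pics/side0.png

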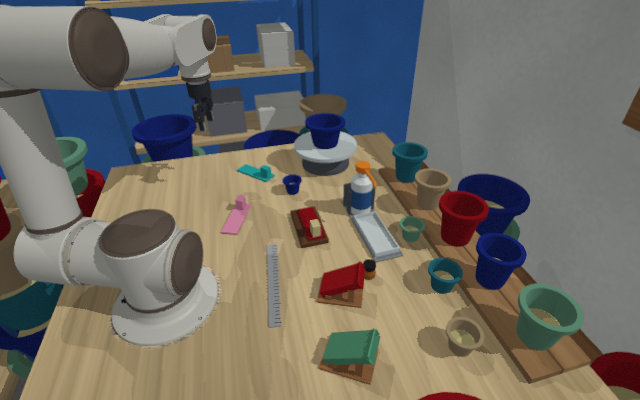

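```bash
cat > h.py <<'E'
import cv2, numpy as np
from rig import ctrl, eyes
def cam(n): return eyes.read_camera(n)
def ray(c,uv):
    uv=np.array(uv,float).reshape(-1,1,2)
    p=cv2.undistortPoints(uv,c["K"],np.array(c["dist"])).reshape(-1,2)
    d=np.c_[p[:,0],-p[:,1],-np.ones(len(p))]
    E=c["extrinsics"]; return E[:3,3],d@E[:3,:3].T
def onz(c,uv,z):
    o,d=ray(c,uv); s=(z-o[2])/d[:,2]; return o+d*s[:,None]
def proj(c,P):
    P=np.atleast_2d(P);E=c["extrinsics"]; q=(P-E[:3,3])@E[:3,:3]
    q=np.c_[q[:,0],-q[:,1],-q[:,2]]
    return cv2.projectPoints(q,np.zeros(3),np.zeros(3),c["K"],np.array(c["dist"]))[0].reshape(-1,2)
def tri(c1,u1,c2,u2):
    o1,d1=ray(c1,u1);o2,d2=ray(c2,u2);d1=d1[0]/np.linalg.norm(d1);d2=d2[0]/np.linalg.norm(d2)
    A=np.c_[d1,-d2];s=np.linalg.lstsq(A,o2-o1,rcond=None)[0]
    a=o1+s[0]*d1;b=o2+s[1]*d2
    return (a+b)/2,np.linalg.norm(a-b)
def crop(img,x0,y0,x1,y1,f,name,grid=20):
    o=cv2.resize(img[y0:y1,x0:x1],None,fx=f,fy=f,interpolation=cv2.INTER_CUBIC)
    for u in range((x0//grid+1)*grid,x1,grid):
        cv2.line(o,((u-x0)*f,0),((u-x0)*f,6),(255,255,255),1);cv2.putText(o,str(u),((u-x0)*f,18),0,.4,(255,255,255),1)
    for v in range((y0//grid+1)*grid,y1,grid):
        cv2.line(o,(0,(v-y0)*f),(6,(v-y0)*f),(255,255,255),1);cv2.putText(o,str(v),(8,(v-y0)*f+4),0,.4,(255,255,255),1)
    cv2.imwrite("pics/"+name,o)
E
python3 - <<'E'
from h import *
a=cv2.imread("pics/top0.png");b=cv2.imread("pics/side0.png")
crop(a,225,120,425,240,4,"ct.png");crop(b,270,150,420,310,4,"cs.png" ) if 0 else crop(b,270,155,420,305,4,"cs.png")
E
```

```text
(no output)
```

View pics/ct.png

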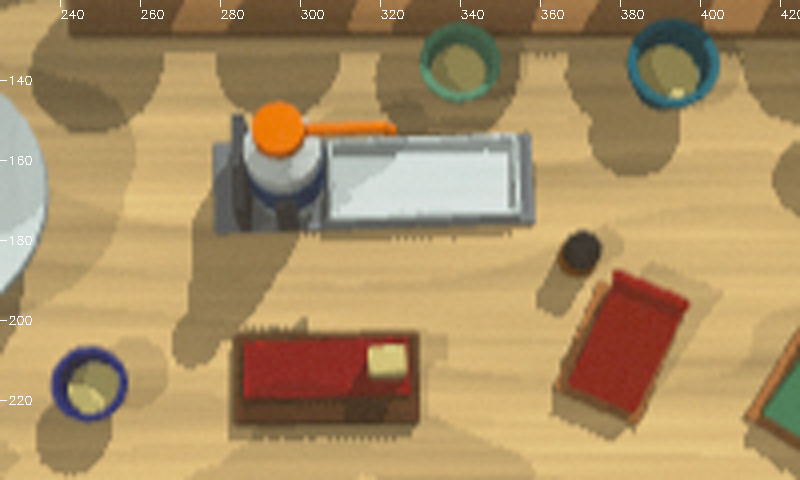

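View pics/cs.png

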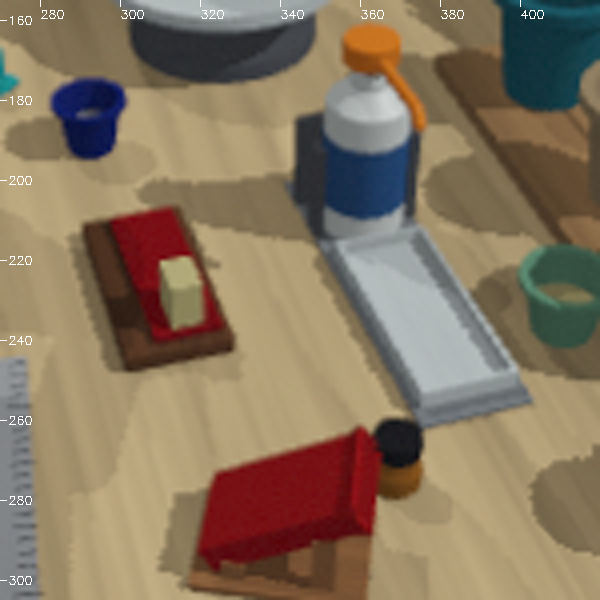

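```bash
cat > meas.py <<'E'
from h import *
def red(img,box):
    hsv=cv2.cvtColor(img,cv2.COLOR_BGR2HSV)
    m=((hsv[...,0]<6)|(hsv[...,0]>174))&(hsv[...,1]>200)&(hsv[...,2]>60)
    k=np.zeros(m.shape,bool);x0,y0,x1,y1=box;k[y0:y1,x0:x1]=1
    return (m&k).astype(np.uint8)
def mask(img,box,lo,hi):
    hsv=cv2.cvtColor(img,cv2.COLOR_BGR2HSV)
    m=cv2.inRange(hsv,np.array(lo),np.array(hi))
    k=np.zeros_like(m);x0,y0,x1,y1=box;k[y0:y1,x0:x1]=1
    return ((m>0)&(k>0)).astype(np.uint8)
def rect(c,m,z):
    p=np.argwhere(m)[:,::-1]
    w=onz(c,p,z)[:,:2]
    r=cv2.minAreaRect(w.astype(np.float32)*1000)
    return r
E
python3 - <<'E'
from meas import *
ct=cam("top");cs=cam("side");a=ct["img"];b=cs["img"]
m=red(a,(280,195,335,230)); print("slab top",rect(ct,m,.026),m.sum())
m2=red(b,(290,200,330,245)); print("slab side",rect(cs,m2,.026),m2.sum())
# board
for n,c,box in (("top",ct,(275,195,335,232)),("side",cs,(285,200,332,250))):
    hsv=cv2.cvtColor(c["img"],cv2.COLOR_BGR2HSV)
# cream block
bm=mask(a,(310,200,335,220),(18,60,120),(35,160,255)); bm=mask(a,(312,203,330,216),(18,50,130),(35,200,255))
ys,xs=np.nonzero(bm);print("block px",xs.min(),xs.max(),ys.min(),ys.max(),bm.sum());print(rect(ct,bm,.068))
om=mask(a,(275,140,330,170),(5,180,150),(18,255,255));ys,xs=np.nonzero(om);print("orange",xs.min(),xs.max(),ys.min(),ys.max())
crop(a,275,195,335,235,12,"s1.png",5)
crop(a,270,140,365,185,8,"s2.png",5)
crop(a,355,175,405,230,10,"s3.png",5)
E
```

```text
slab top ((450.0799865722656, 212.53216552734375), (66.58631134033203, 23.37265396118164), 79.51715850830078) 6
slab side ((444.56005859375, 183.825927734375), (54.462467193603516, 158.63258361816406), 1.8979544639587402) 313
block px 317 326 206 213 72
((446.95654296875, 129.6702117919922), (33.78342056274414, 26.618986129760742), 89.95310974121094)
orange 288 323 145 158
```

View pics/s1.png

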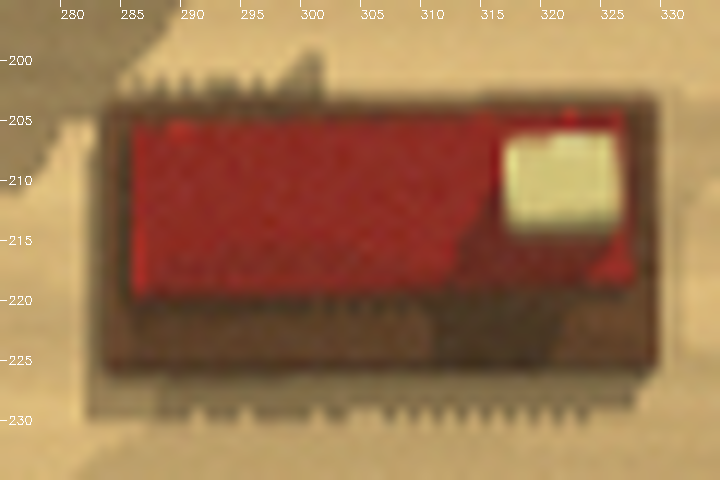

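View pics/s2.png

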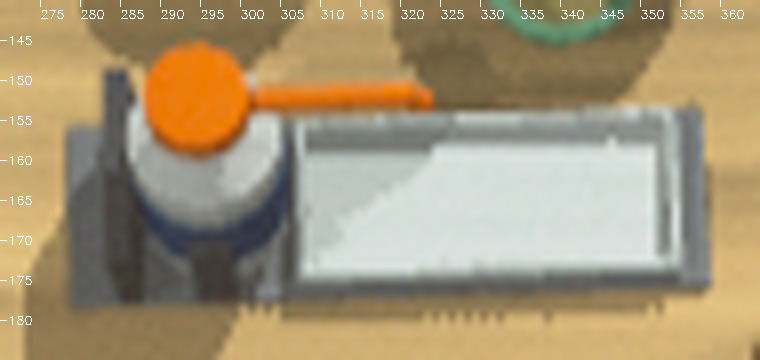

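View pics/s3.png

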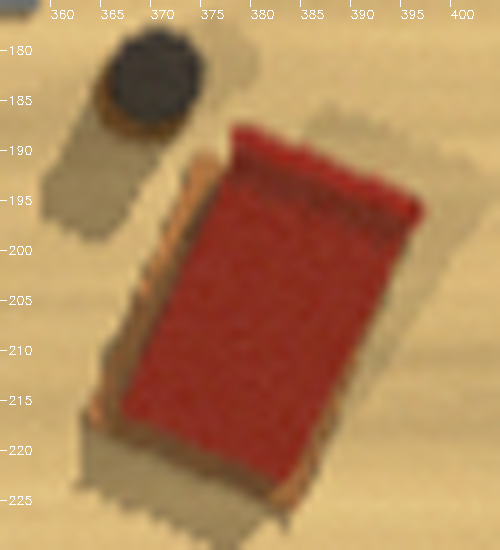

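```bash
cat >> meas.py <<'E'
def up(img,box,f=8):
    x0,y0,x1,y1=box
    return cv2.resize(img[y0:y1,x0:x1],None,fx=f,fy=f,interpolation=cv2.INTER_LINEAR)
def upx(p,box,f=8):  # up pixel -> orig pixel coords
    return (np.asarray(p,float)+0.5)/f-0.5+np.array(box[:2])
def hmask(img,box,lo,hi,f=8):
    h=cv2.cvtColor(up(img,box,f),cv2.COLOR_BGR2HSV); h[...,0]=(h[...,0].astype(int)+20)%180
    m=cv2.inRange(h,np.array(lo),np.array(hi))
    n,l,s,_=cv2.connectedComponentsWithStats(m)
    i=1+np.argmax(s[1:,4]); return (l==i).astype(np.uint8)
def quad(m,box,f=8,eps=None):
    cs,_=cv2.findContours(m,cv2.RETR_EXTERNAL,cv2.CHAIN_APPROX_NONE); c=cv2.convexHull(max(cs,key=cv2.contourArea))
    for e in np.arange(2,60,1.):
        q=cv2.approxPolyDP(c,e,True)
        if len(q)<=4: break
    return upx(q[:,0],box,f)
def pts(m,box,f=8): return upx(np.argwhere(m)[:,::-1],box,f)
E
python3 - <<'E'
from meas import *
ct=cam("top");cs=cam("side")
R=lambda r:[np.round(x,1) for x in r]
# hue shifted +20: red ~14..28, cream ~40-55
for n,c,box,bb in (("top",ct,(276,196,335,232),(310,200,332,218)),("side",cs,(283,200,335,252),(302,212,326,242))):
    m=hmask(c["img"],box,(10,120,40),(25,255,255)); 
    w=onz(c,pts(m,box),.026)[:,:2]*1000
    print(n,"slab",R(cv2.minAreaRect(w.astype(np.float32))),m.sum()/64)
    mb=hmask(c["img"],bb,(40,60,120),(56,255,255)); w=onz(c,pts(mb,bb),.068)[:,:2]*1000
    print("block ctr@68",w.mean(0),R(cv2.minAreaRect(w.astype(np.float32))))
    cv2.imwrite(f"pics/m_{n}.png",np.vstack([m*255]))
E
```

```text
top slab [array([445.7, 187.9]), array([ 57.3, 161. ]), np.float64(1.3)] 461.125
block ctr@68 [445.57803116 130.19437432] [array([446. , 130.4]), array([33.8, 29. ]), np.float64(90.0)]
side slab [array([444.7, 184.4]), array([ 60.5, 167.5]), np.float64(1.5)] 396.484375
block ctr@68 [444.34065425 110.14354019] [array([444.9, 109.6]), array([78.3, 27.1]), np.float64(84.6)]
```

```bash
python3 - <<'E'
from meas import *
ct=cam("top");cs=cam("side");R=np.round
cap={}
for n,c,box in (("top",ct,(280,140,330,165)),("side",cs,(345,155,385,192))):
    m=hmask(c["img"],box,(25,170,120),(38,255,255))
    e=cv2.morphologyEx(m,cv2.MORPH_OPEN,cv2.getStructuringElement(cv2.MORPH_ELLIPSE,(49,49) if n=="top" else (41,41)))
    p=pts(e,box); (cx,cy),r=cv2.minEnclosingCircle(p.astype(np.float32)); print(n,"cap",cx,cy,r,p.mean(0))
    a=pts(m,box); print(" extents",a.min(0),a.max(0),"right end y",a[a[:,0]>a[:,0].max()-2].mean(0))
    cap[n]=(a,p,cx,cy)
print("cap ctr top@.194",onz(ct,[cap["top"][1].mean(0)],.194))
a=cap["top"][0]; t=a[a[:,0]>a[:,0].max()-.5].mean(0)
print("tip@.168",onz(ct,[t],.168), "mid", onz(ct,[a[(a[:,0]>305)&(a[:,0]<307)].mean(0)],.172),onz(ct,[a[(a[:,0]>317)&(a[:,0]<319)].mean(0)],.168))
E
```

```text
top cap 294.09112548828125 151.77032470703125 6.958586692810059 [294.08088475 151.75259342]
 extents [287.5625 144.8125] [323.6875 158.6875] right end y [322.66952614 151.83905229]
side cap 362.38751220703125 167.1123046875 7.510532379150391 [362.57613021 166.75479832]
 extents [355.5625 160.6875] [375.6875 186.8125] right end y [374.58359267 183.55247234]
cap ctr top@.194 [[0.63239528 0.22715359 0.194     ]]
tip@.168 [[0.63995816 0.12323512 0.168     ]] mid [[0.63928737 0.18584981 0.172     ]] [[0.64200958 0.14281161 0.168     ]]
```

```bash
cat >> meas.py <<'E'
def frame(o,yaw,tilt=0):
    # x axis yaw, tilted up by tilt; z normal
    c,s=np.cos(yaw),np.sin(yaw);ct,st=np.cos(tilt),np.sin(tilt)
    X=np.array([c*ct,s*ct,st]);Y=np.array([-s,c,0]);Z=np.cross(X,Y)
    T=np.eye(4);T[:3,:3]=np.c_[X,Y,Z];T[:3,3]=o;return T
def tf(T,P): return np.atleast_2d(P)@T[:3,:3].T+T[:3,3]
def overlay(c,box,f,polys,name):
    o=up(c["img"],box,f)
    for P,col in polys:
        q=(proj(c,P)-np.array(box[:2])+.5)*f
        cv2.polylines(o,[np.int32(q*8)],True,col,1,cv2.LINE_AA,3)
    cv2.imwrite("pics/"+name,o)
E
cat > ov.py <<'E'
from meas import *
import sys
x,y,yaw=map(float,sys.argv[1:4])
ct=cam("top");cs=cam("side")
T=frame([x/1e3,y/1e3,0],np.radians(yaw))
def rc(z,l=.18,w=.072,cx=-.135): return tf(T,[[cx-l/2,-w/2,z],[cx+l/2,-w/2,z],[cx+l/2,w/2,z],[cx-l/2,w/2,z]])
t=np.linspace(0,2*np.pi,40)
circ=tf(T,np.c_[.024*np.cos(t),.024*np.sin(t),t*0+.194])
sp=tf(T,[[-.105,0,.168],[-.024,0,.175]])
pol=[(rc(.022),(0,0,255)),(rc(.010),(0,255,0)),(circ,(255,0,255)),(sp,(255,0,0))]
overlay(ct,(270,135,365,185),8,pol,sys.argv[4]+"t.png")
overlay(cs,(325,155,410,265),5,pol,sys.argv[4]+"s.png")
a=cv2.imread("pics/"+sys.argv[4]+"t.png");b=cv2.imread("pics/"+sys.argv[4]+"s.png")
E
python3 ov.py 632 227.5 94 o1
```

```text
(no output)
```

View pics/o1t.png

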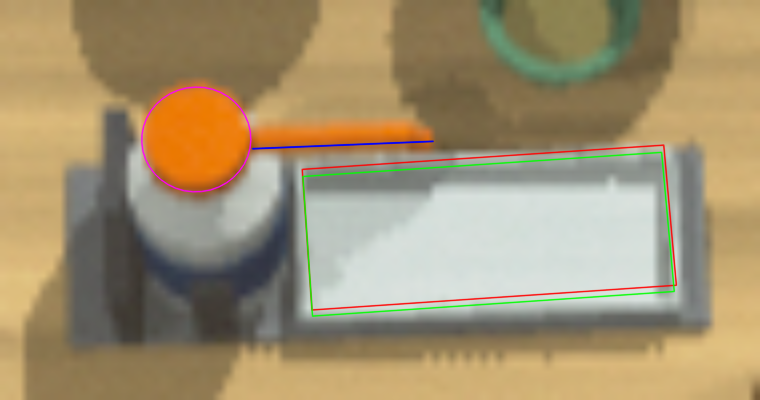

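View pics/o1s.png

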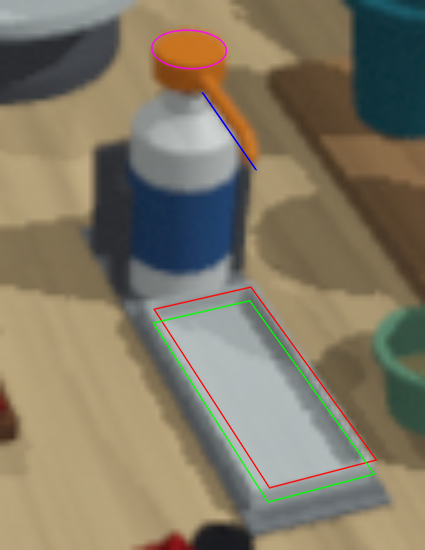

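```bash
python3 ov.py 633.5 227 92 o2
```

```text
(no output)
```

View pics/o2t.png

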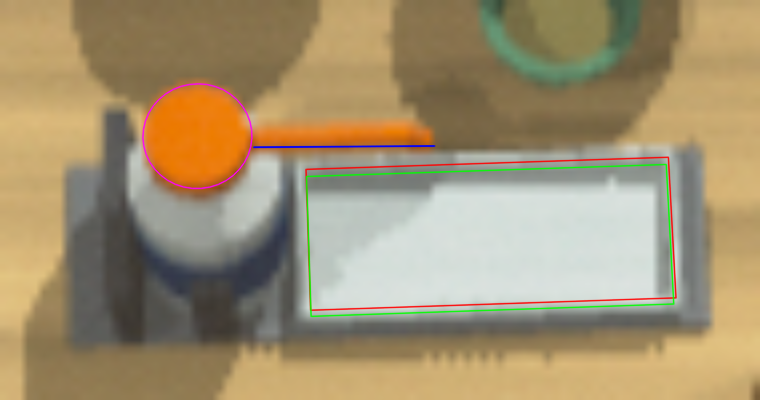

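View pics/o2s.png

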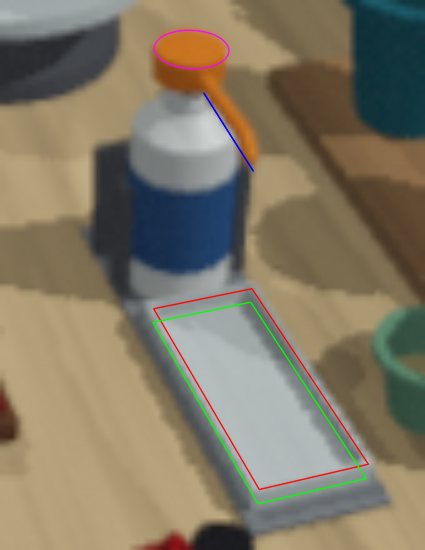

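```bash
python3 - <<'E'
from meas import *
ct=cam("top");cs=cam("side")
print(onz(ct,[(366.5,216),(382.5,223.5)],.030),onz(ct,[(377,192.5),(395,198.5)],.083))
E
cat > ovs.py <<'E'
from meas import *
import sys
x,y,yaw=map(float,sys.argv[1:4])
ct=cam("top");cs=cam("side")
T=frame([x/1e3,y/1e3,.068],np.radians(yaw),np.radians(30))
def rc(z,x0,x1,w): return tf(T,[[x0,-w,z],[x1,-w,z],[x1,w,z],[x0,w,z]])
pol=[(rc(.017,-.105,0,.035),(0,255,0)),(rc(-.005,-.105,0,.035),(255,255,0)),(rc(0,-.1,0,.03),(255,0,0))]
overlay(ct,(350,170,410,235),9,pol,sys.argv[4]+"t.png")
overlay(cs,(310,255,380,312),9,pol,sys.argv[4]+"s.png")
E

```

```text
[[ 0.42771043 -0.0436185   0.03      ]
 [ 0.39861319 -0.10433624  0.03      ]] [[ 0.50884348 -0.07833293  0.083     ]
 [ 0.48590545 -0.14512402  0.083     ]]
```

```bash
python3 ovs.py 505 -115 -23.5 p1
```

```text
(no output)
```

View pics/p1t.png

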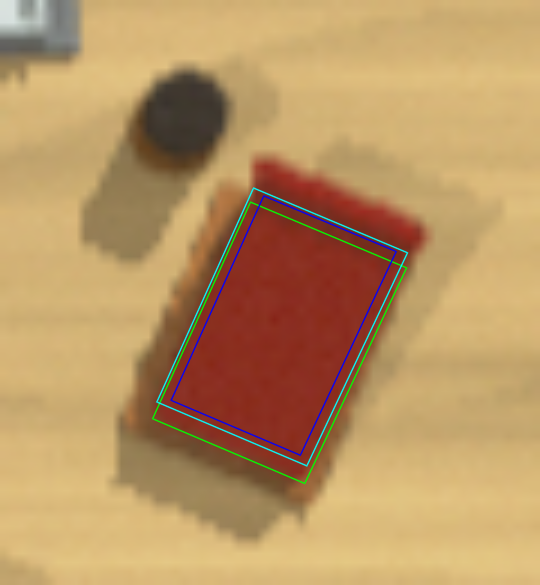

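View pics/p1s.png

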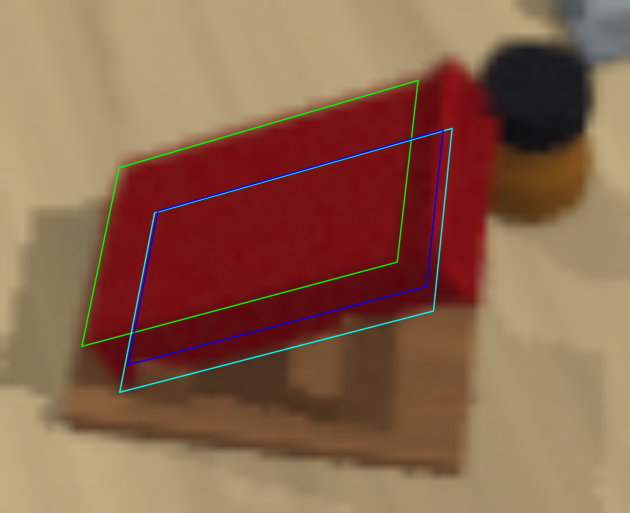

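```bash
python3 - <<'E'
from meas import *
ct=cam("top");box=(350,170,410,235)
T=frame([.505,-.115,.068],np.radians(-23.5),np.radians(30))
m=hmask(ct["img"],box,(10,150,40),(25,255,255))
o,d=ray(ct,pts(m,box)); n=T[:3,2];p0=T[:3,3]+n*.017
s=((p0-o)@n)/(d@n);P=o+d*s[:,None];L=(P-T[:3,3])@T[:3,:3]*1000
bx=[];
for x in range(-95,-10,5):
    y=L[(L[:,0]>x)&(L[:,0]<x+5),1];bx.append((x+2.5,y.min(),y.max()))
bx=np.array(bx);print(np.round(bx,1))
print(np.polyfit(bx[:,0],bx[:,1],1),np.polyfit(bx[:,0],bx[:,2],1))
for y in range(-30,30,10):
    q=L[(L[:,1]>y)&(L[:,1]<y+5),0];print(y,q.min().round(1),q.max().round(1))
E
```

```text
[[-92.5 -33.4  34.9]
 [-87.5 -33.9  35.2]
 [-82.5 -33.3  35.4]
 [-77.5 -32.3  35.9]
 [-72.5 -32.7  35.1]
 [-67.5 -32.7  34.9]
 [-62.5 -32.9  34.7]
 [-57.5 -32.9  34.2]
 [-52.5 -32.3  34.1]
 [-47.5 -32.9  34.3]
 [-42.5 -32.5  34.8]
 [-37.5 -33.5  34.3]
 [-32.5 -34.1  35.6]
 [-27.5 -33.7  35.4]
 [-22.5 -33.7  34.7]
 [-17.5 -33.5  34. ]
 [-12.5 -34.   34.6]]
[-8.86584334e-03 -3.36565891e+01] [-8.83978287e-03  3.43604456e+01]
-30 -103.0 17.6
-20 -102.7 18.9
-10 -101.5 17.7
0 -104.1 18.6
10 -102.9 19.4
20 -102.3 18.2
```

```bash
cat > go.py <<'E'
# usage: go.py x y z(mm TCP) yaw(deg of tool x) tilt(deg: tool y tilted toward tool -z ... sleeve slope)
from meas import *
import sys
from scipy.spatial.transform import Rotation as Rn
def tool(yaw,tilt=0):
    yaw=np.radians(yaw);tilt=np.radians(tilt)
    X=np.array([np.cos(yaw),np.sin(yaw),0]); h=np.cross(X,[0,0,-1.])  # horizontal tool z at tilt 0
    Z=h*np.cos(tilt)+np.array([0,0,-1])*np.sin(tilt); Y=np.cross(Z,X)
    return np.c_[X,Y,Z]
def delta(p,R):
    o=ctrl.get_obs();R0=o["orientation"]
    s=R0.T@(np.array(p)-o["tcp_pos"]); r=np.degrees(Rn.from_matrix(R0.T@R).as_rotvec())
    return s,r
if __name__=="__main__":
    a=list(map(float,sys.argv[1:]))
    tilt=a[4] if len(a)>4 else 0
    s,r=delta(np.array(a[:3])/1e3,tool(a[3],tilt))
    o=ctrl.get_obs()
    print("shift",np.round(s,4),"rot",np.round(r,2),"| t",round(o["t"],2),"tcp",np.round(o["tcp_pos"],4),"F",np.round(o["wrist_force"],1),"open",round(o["opening"],4),"q",np.round(o["q"],2))
E
python3 go.py 446 130 200 1.2
```

```text
shift [-0.33    0.0423 -0.3947] rot [ 1.000e-02  7.323e+01 -1.000e-02] | t 0.85 tcp [0.1544 0.5539 0.2423] F [0.1 0.1 0.3] open 0.0855 q [ 1.17  0.15  1.44 -0.    1.55 -0.13]
```

The slab-shaped candidates in the top view are the red one on the dark board (306,212), the pink one (275,275) and the turquoise one (205,250). The red one is meant: it is dark red, lies on the wooden board and has a cream block at (321,210). The crop s1 confirms this.

Call:
arm_command:
  rows: "-0.33 0.042 -0.395 0 73.2 0 100;-0.33 0.042 -0.395 0 73.2 0 100;-0.33 0.042 -0.395 0 73.2 0 100;-0.33 0.042 -0.395 0 73.2 0 100;-0.33 0.042 -0.395 0 73.2 0 100;-0.33 0.042 -0.395 0 73.2 0 100;-0.33 0.042 -0.395 0 73.2 0 100;-0.33 0.042 -0.395 0 73.2 0 100;-0.33 0.042 -0.395 0 73.2 0 100;-0.33 0.042 -0.395 0 73.2 0 100"
  force: 80

```text
t: 1.68
tcp_pos: [0.3905, 0.2099, 0.2086]
orientation: [[0.999, 0.001, -0.043], [0.043, 0.0, 0.999], [0.001, -1.0, 0.0]]
wrist_force: [1.0, 1.6, -0.2]
opening: 0.0852
```

```bash
python3 go.py 446 130 120 1.2
```

```text
shift [ 0.0519  0.0886 -0.0823] rot [-0.01  1.26  0.05] | t 1.68 tcp [0.3905 0.2099 0.2086] F [ 1.   1.6 -0.2] open 0.0852 q [ 0.32 -0.11  1.78 -0.    1.48  0.28]
```

Call:
arm_command:
  rows: "0.052 0.089 -0.082 0 1.3 0 100;0.052 0.089 -0.082 0 1.3 0 100;0.052 0.089 -0.082 0 1.3 0 100;0.052 0.089 -0.082 0 1.3 0 100;0.052 0.089 -0.082 0 1.3 0 100;0.052 0.089 -0.082 0 1.3 0 100"

```text
t: 2.18
tcp_pos: [0.4461, 0.1304, 0.12]
orientation: [[1.0, 0.001, -0.019], [0.019, 0.0, 1.0], [0.001, -1.0, 0.0]]
wrist_force: [-0.0, -0.1, 1.0]
opening: 0.0854
```

```bash
python3 go.py 446 130 44 1.2; python3 - <<'E'
from h import *
c=cam("top");crop(c["img"],270,170,350,235,9,"g1t.png",5);c=cam("side");crop(c["img"],270,150,370,255,6,"g1s.png",10)
E
```

```text
shift [-0.0001  0.076  -0.0004] rot [-0.03 -0.1   0.03] | t 2.18 tcp [0.4461 0.1304 0.12  ] F [-0.  -0.1  1. ] open 0.0854 q [ 0.12 -0.    1.86  0.    1.29  0.1 ]
```

View pics/g1s.png

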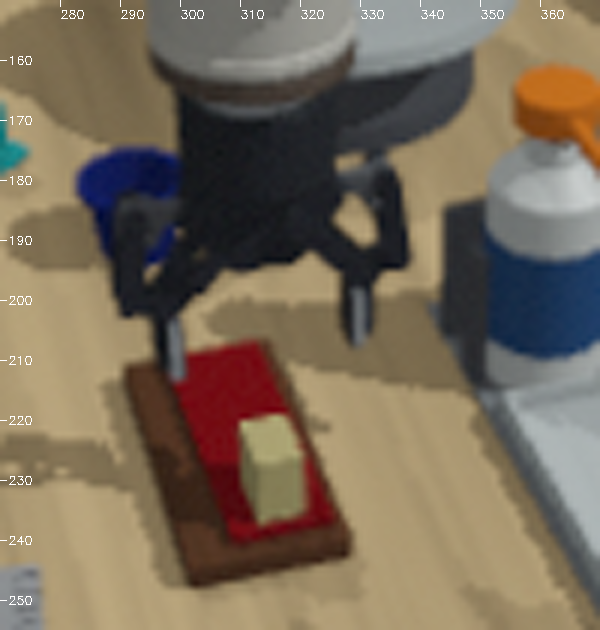

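View pics/g1t.png

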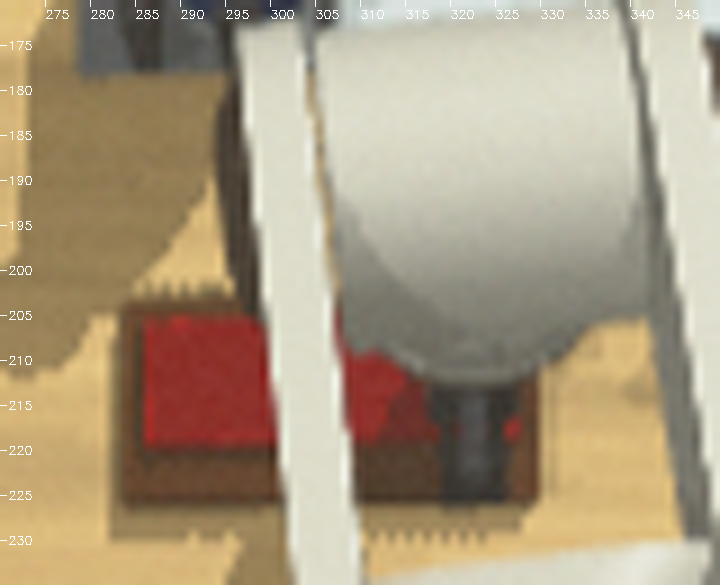

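Call:
arm_command:
  rows: "0 0.04 0 0 0 0 100;0 0.076 0 0 0 0 100;0 0.076 0 0 0 0 100;0 0.076 0 0 0 0 100;0 0.076 0 0 0 0 0;0 0.076 0 0 0 0 0;0 0.076 0 0 0 0 0;0 0.076 0 0 0 0 0;0 0.076 0 0 0 0 0;0 0.076 0 0 0 0 0"
  force: 80

```text
t: 3.12
tcp_pos: [0.4469, 0.1313, 0.0459]
orientation: [[1.0, 0.004, -0.021], [0.021, 0.001, 1.0], [0.004, -1.0, 0.001]]
wrist_force: [-2.1, -0.3, 12.4]
opening: 0.0248
```

```bash
python3 go.py 446 130 74 1.2; python3 - <<'E'
from h import *
c=cam("side");crop(c["img"],270,150,370,255,6,"g2s.png",10)
E
```

```text
shift [-0.0009 -0.0281 -0.0013] rot [-0.04  0.01  0.23] | t 3.12 tcp [0.4469 0.1313 0.0459] F [-2.1 -0.3 12.4] open 0.0248 q [0.12 0.08 1.94 0.   1.12 0.1 ]
```

View pics/g2s.png

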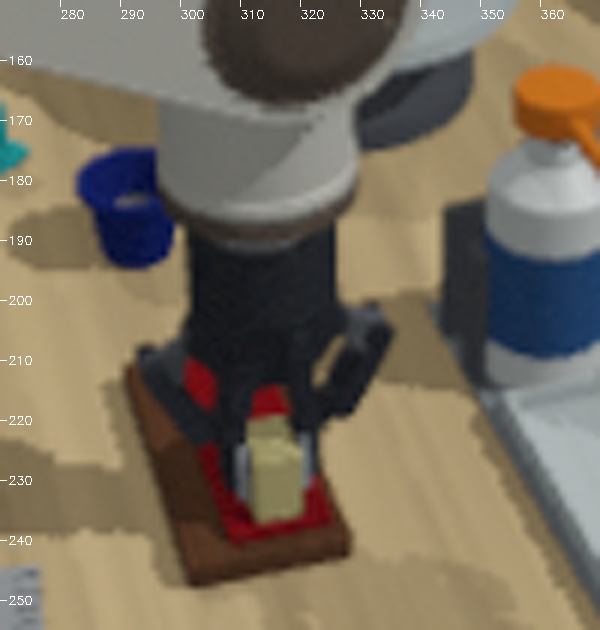

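Call:
arm_command:
  rows: "0 -0.04 0 0 0 0 0;0 -0.075 0 0 0 0 0;0 -0.075 -0.02 0 0 0 0;0 -0.075 -0.05 0 0 0 0;0 -0.075 -0.08 0 0 0 0;0 -0.075 -0.1 0 0 0 0;0 -0.075 -0.1 0 0 0 0;0 -0.075 -0.1 0 0 0 0"

```text
t: 3.83
tcp_pos: [0.4487, 0.0305, 0.1209]
orientation: [[1.0, 0.004, -0.019], [0.019, 0.001, 1.0], [0.004, -1.0, 0.001]]
wrist_force: [-0.3, 1.0, -1.9]
opening: 0.0249
```

```bash
python3 go.py 639.8 33.1 110 2; python3 - <<'E'
from h import *
c=cam("side");cv2.imwrite("pics/l1s.png",c["img"][100:340,200:500].repeat(2,0).repeat(2,1))
E
```

```text
shift [ 0.1911  0.0117 -0.001 ] rot [-0.05 -0.92  0.23] | t 3.83 tcp [0.4487 0.0305 0.1209] F [-0.3  1.  -1.9] open 0.0249 q [-0.1  -0.04  1.89  0.    1.29 -0.12]
```

View pics/l1s.png

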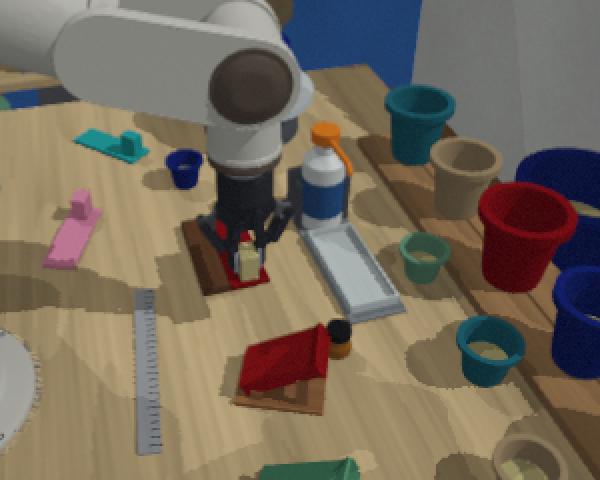

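Call:
arm_command:
  rows: "0.04 0 0 0 -0.9 0 0;0.08 0 0 0 -0.9 0 0;0.12 0 0 0 -0.9 0 0;0.15 0 -0.001 0 -0.9 0 0;0.175 0 -0.001 0 -0.9 0 0;0.191 0 -0.001 0 -0.9 0 0;0.191 0.02 -0.001 0 -0.9 0.2 0;0.191 0.04 -0.001 0 -0.9 0.2 0;0.191 0.052 -0.001 0 -0.9 0.2 0;0.191 0.052 -0.001 0 -0.9 0.2 0"

```text
t: 4.72
tcp_pos: [0.6384, 0.0352, 0.0666]
orientation: [[0.999, -0.004, -0.037], [0.037, 0.001, 0.999], [-0.004, -1.0, 0.002]]
wrist_force: [-0.3, 0.4, -1.9]
opening: 0.025
```

```bash
python3 go.py 639.8 33.1 38 2; python3 - <<'E'
from h import *
c=cam("side");crop(c["img"],325,155,425,265,6,"l2s.png",10)
c=cam("top");crop(c["img"],270,125,365,190,8,"l2t.png",10)
E
```

```text
shift [ 0.0014  0.0286 -0.0022] rot [-0.09  0.1  -0.24] | t 4.72 tcp [0.6384 0.0352 0.0666] F [-0.3  0.4 -1.9] open 0.025 q [-0.07  0.4   1.49  0.    1.26 -0.1 ]
```

View pics/l2s.png

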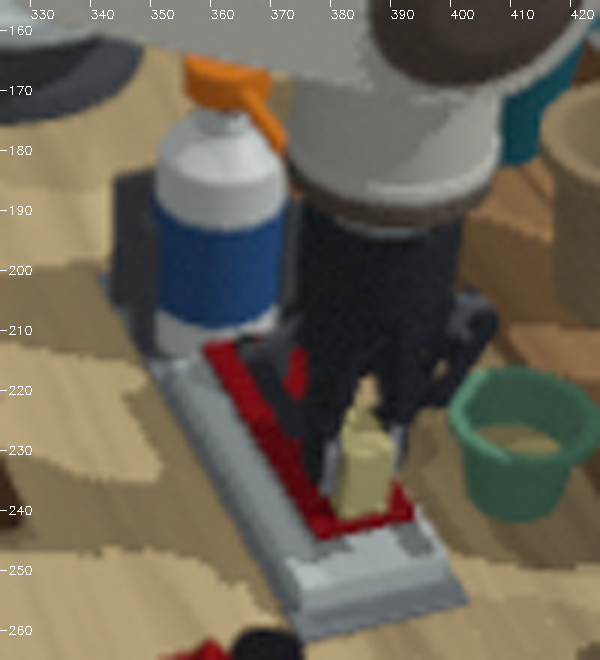

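View pics/l2t.png

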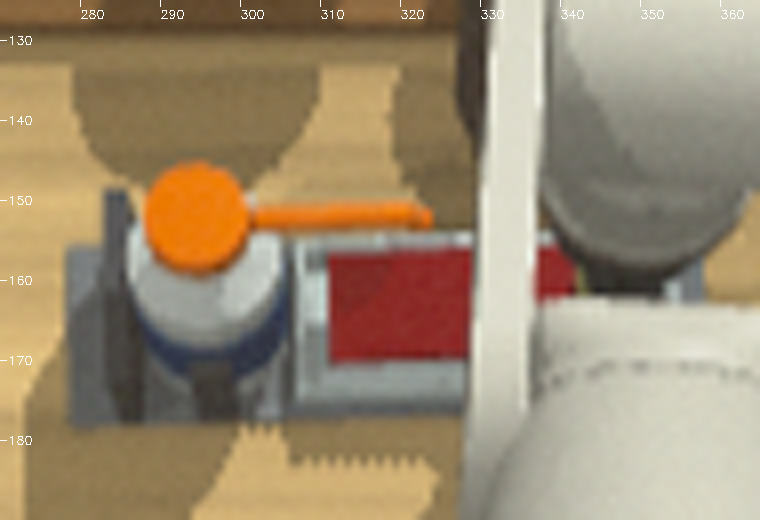

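```bash
python3 - <<'E'
from meas import *
c=cam("top");T=frame([.633,.227,0],np.radians(92));box=(300,150,327,175)
m=hmask(c["img"],box,(10,120,40),(25,255,255));p=onz(c,pts(m,box),.047)
L=(p-T[:3,3])@T[:3,:3]*1000;print(L.min(0),L.max(0))
q=L[:,0]; 
for x in (-100,-90,-80,-70): y=L[abs(q-x)<3,1];print(x,y.min(),y.max())
E
```

```text
[-118.42024067  -26.85999635   47.        ] [-56.29262328  27.87455864  47.        ]
-100 -25.71468960224429 27.8575741544815
-90 -26.037364107485054 27.483835051588066
-80 -25.75212805552686 27.160935670831936
-70 -25.250112088747148 27.252735345168276
```

Call:
arm_command:
  rows: "0.001 0.014 -0.001 0 0 0 0;0.001 0.027 -0.001 0 0 0 0;0.001 0.028 -0.001 0 0 0 0;0.001 0.029 -0.001 0 0 0 0;0.001 0.029 -0.001 0 0 0 0"

```text
t: 5.28
tcp_pos: [0.6412, 0.0335, 0.0414]
orientation: [[0.999, 0.001, -0.036], [0.036, 0.001, 0.999], [0.001, -1.0, 0.001]]
wrist_force: [-0.1, -0.6, -1.9]
opening: 0.0249
```

Call:
arm_command:
  rows: "0 0.002 0 0 0 0 0;0 0.004 0 0 0 0 0;0 0.004 0 0 0 0 0"

```text
t: 5.53
tcp_pos: [0.6415, 0.0335, 0.038]
orientation: [[0.999, 0.002, -0.036], [0.036, 0.001, 0.999], [0.002, -1.0, 0.001]]
wrist_force: [-0.6, -0.5, -0.6]
opening: 0.0247
```

Call:
arm_command:
  rows: "0 0.001 0 0 0 0 0;0 0.001 0 0 0 0 0;0 0.001 0 0 0 0 70;0 0.001 0 0 0 0 100;0 0.001 0 0 0 0 100;0 0.001 0 0 0 0 100;0 0.001 0 0 0 0 100;0 -0.02 0 0 0 0 100;0 -0.05 0 0 0 0 100;0 -0.09 0 0 0 0 100"

```text
t: 6.37
tcp_pos: [0.64, 0.0334, 0.1266]
orientation: [[0.999, -0.003, -0.036], [0.036, 0.001, 0.999], [-0.003, -1.0, 0.001]]
wrist_force: [-0.4, 1.3, -1.0]
opening: 0.0851
```

```bash
python3 go.py 633 227 230 2; python3 - <<'E'
from h import *
c=cam("side");crop(c["img"],325,155,425,265,6,"l3s.png",10)
c=cam("top");crop(c["img"],270,125,365,190,8,"l3t.png",10)
E
```

```text
shift [-0.0004 -0.1032  0.1938] rot [-0.08  0.06 -0.15] | t 6.37 tcp [0.64   0.0334 0.1266] F [-0.4  1.3 -1. ] open 0.0851 q [-0.07  0.35  1.43  0.    1.37 -0.1 ]
```

View pics/l3s.png

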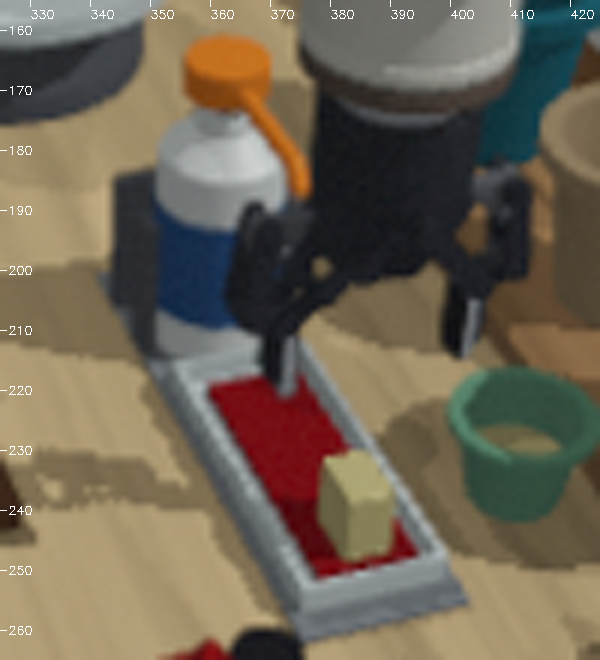

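View pics/l3t.png

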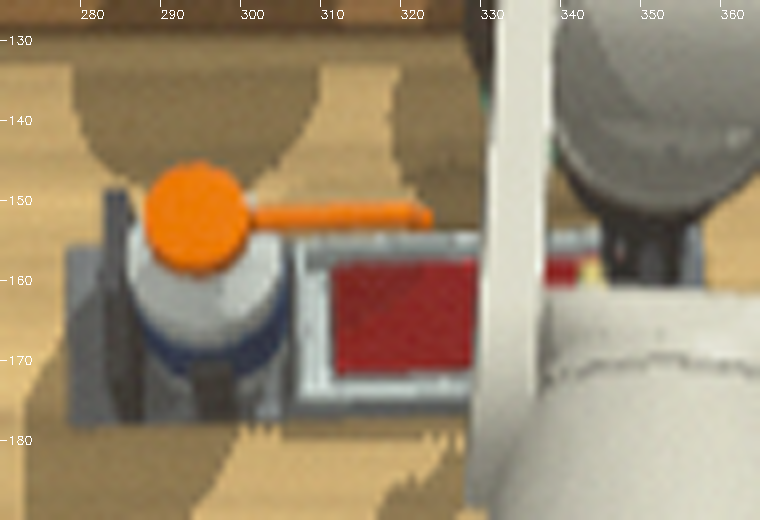

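Call:
arm_command:
  rows: "0 -0.04 0 0 0 0 100;0 -0.08 0 0 0 0 0;0 -0.12 0 0 0 0 0;0 -0.14 0.01 0 0 0 0;0 -0.14 0.05 0 0 0 0;0 -0.14 0.09 0 0 0 0;0 -0.14 0.13 0 0 0 0;0 -0.14 0.17 0 0 0 0;0 -0.14 0.194 0 0 0 0;0 -0.14 0.194 0 0 0 0"
  force: 40

```text
t: 7.3
tcp_pos: [0.6344, 0.2319, 0.2741]
orientation: [[0.999, 0.01, -0.04], [0.04, 0.001, 0.999], [0.01, -1.0, 0.001]]
wrist_force: [-1.0, 0.1, -0.9]
opening: -0.0004
```

```bash
python3 go.py 633 227 215 2; python3 - <<'E'
from h import *
c=cam("side");crop(c["img"],320,90,420,200,6,"c1s.png",10)
c=cam("top");crop(c["img"],260,110,365,190,7,"c1t.png",10)
E
```

```text
shift [-0.0022  0.059  -0.0049] rot [-0.06  0.3   0.6 ] | t 7.3 tcp [0.6344 0.2319 0.2741] F [-1.   0.1 -0.9] open -0.0004 q [ 0.24  0.35  1.13 -0.    1.65  0.2 ]
```

View pics/c1s.png

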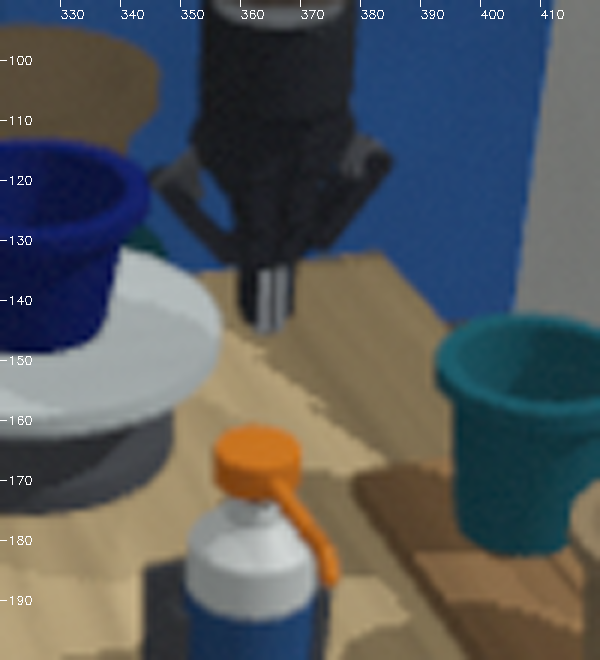

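View pics/c1t.png

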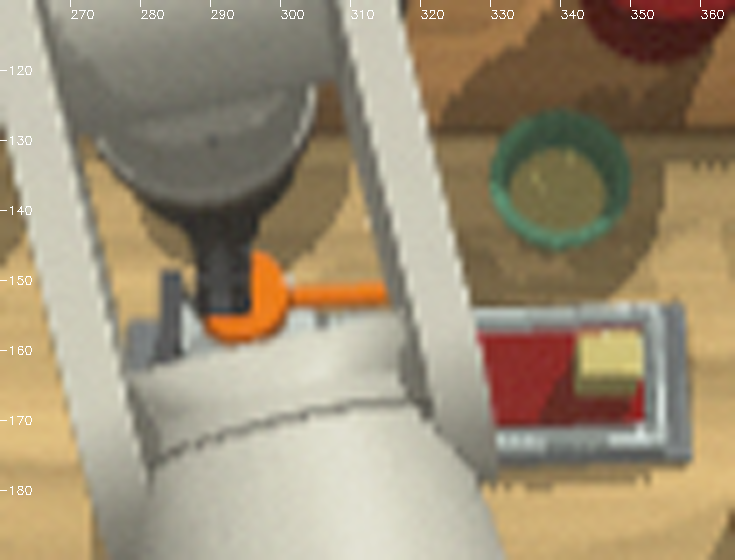

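Call:
arm_command:
  rows: "-0.002 0.03 -0.005 0 0 0 0;-0.002 0.059 -0.005 0 0 0 0;-0.002 0.064 -0.005 0 0 0 0;-0.002 0.064 -0.005 0 0 0 0;-0.002 0.064 -0.005 0 0 0 0"

```text
t: 7.82
tcp_pos: [0.6344, 0.2222, 0.2115]
orientation: [[0.999, 0.012, -0.037], [0.037, 0.0, 0.999], [0.012, -1.0, -0.0]]
wrist_force: [0.4, -0.2, 0.4]
opening: 0.0
```

```bash
python3 go.py 633 227 190 2; python3 - <<'E'
from h import *
c=cam("side");crop(c["img"],320,110,400,200,6,"c2s.png",10)
E
```

```text
shift [-0.0015  0.0215  0.0048] rot [0.01 0.11 0.66] | t 7.82 tcp [0.6344 0.2222 0.2115] F [ 0.4 -0.2  0.4] open 0.0 q [ 0.22  0.36  1.24 -0.    1.53  0.19]
```

View pics/c2s.png

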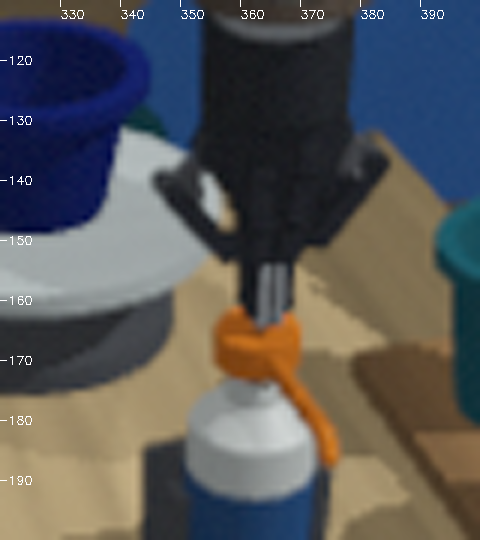

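Call:
arm_command:
  rows: "0 0.004 0.004 0 0 0 0;0 0.008 0.004 0 0 0 0;0 0.013 0.004 0 0 0 0;0 0.017 0.004 0 0 0 0;0 0.017 0.004 0 0 0 0"

```text
t: 8.28
tcp_pos: [0.635, 0.2269, 0.195]
orientation: [[0.999, 0.014, -0.037], [0.037, 0.001, 0.999], [0.014, -1.0, 0.001]]
wrist_force: [3.4, 2.8, 7.4]
opening: 0.0
```

Call:
arm_command:
  rows: "0 0.002 0 0 0 0 0;0 0.004 0 0 0 0 0;0 0.005 0 0 0 0 0;0 0.005 0 0 0 0 0;0 0.005 0 0 0 0 0"

```text
t: 8.7
tcp_pos: [0.6354, 0.227, 0.1929]
orientation: [[0.999, 0.017, -0.038], [0.038, 0.002, 0.999], [0.017, -1.0, 0.001]]
wrist_force: [-9.1, -1.6, 28.0]
opening: -0.0001
```

```bash
python3 - <<'E'
from h import *
c=cam("side");crop(c["img"],320,140,420,265,5,"c3s.png",10)
E
```

```text
(no output)
```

View pics/c3s.png

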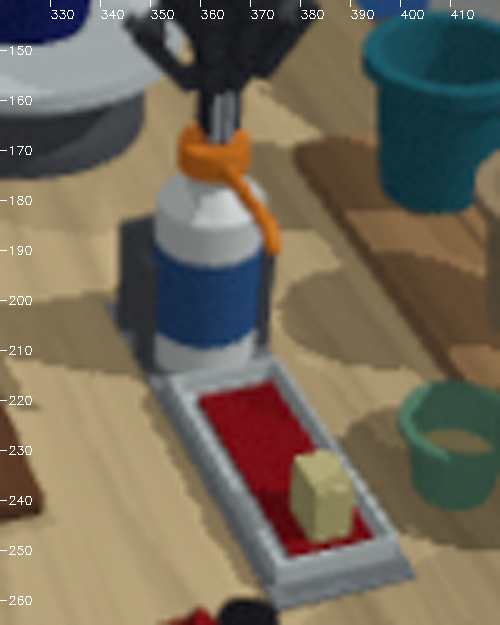

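Call:
arm_command:
  rows: "0 -0.005 0 0 0 0 0;0 -0.02 0 0 0 0 0;0 -0.05 0 0 0 0 0;0 -0.08 0 0 0 0 0;0 -0.08 -0.03 0 0 0 0;0 -0.08 -0.07 0 0 0 0;0 -0.08 -0.11 0 0 0 0;0 -0.08 -0.15 0 0 0 0;0 -0.08 -0.194 0 0 0 0;0 -0.08 -0.194 0 0 0 0"

```text
t: 9.58
tcp_pos: [0.6412, 0.0268, 0.2721]
orientation: [[0.999, 0.016, -0.033], [0.033, -0.0, 0.999], [0.016, -1.0, -0.001]]
wrist_force: [-0.1, -0.0, 0.6]
opening: -0.0001
```

```bash
python3 go.py 640 33 100 2; python3 - <<'E'
from meas import *
c=cam("side");crop(c["img"],320,140,420,265,5,"c4s.png",10)
c=cam("top");crop(c["img"],270,125,370,190,8,"c4t.png",10)
E
```

```text
shift [-0.0039  0.172   0.0064] rot [ 0.04 -0.1   0.94] | t 9.58 tcp [0.6412 0.0268 0.2721] F [-0.1 -0.   0.6] open -0.0001 q [-0.08  0.27  1.23  0.    1.62 -0.11]
```

View pics/c4s.png

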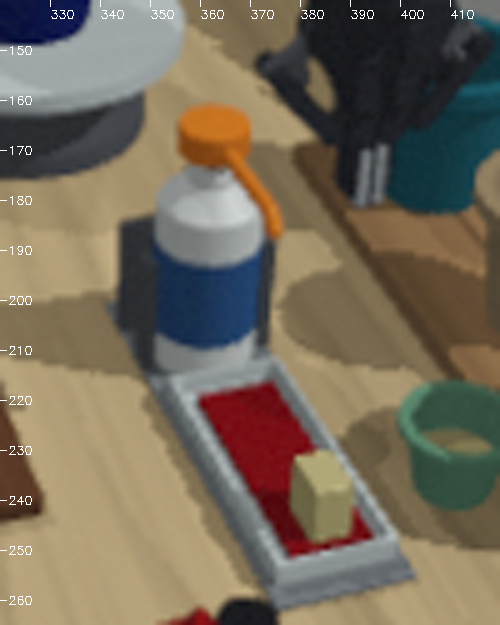

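View pics/c4t.png

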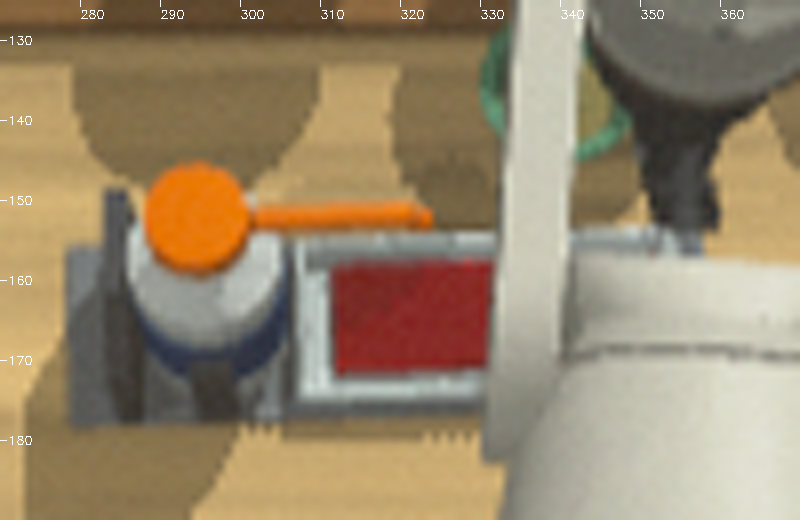

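Call:
arm_command:
  rows: "-0.003 0 0.006 0 0 0.9 100;-0.003 0.02 0.006 0 0 0.9 100;-0.003 0.06 0.006 0 0 0.9 100;-0.003 0.1 0.006 0 0 0.9 100;-0.003 0.14 0.006 0 0 0.9 100;-0.003 0.17 0.006 0 0 0.9 100;-0.003 0.19 0.006 0 0 0.9 100;-0.003 0.19 0.006 0 0 0.9 100"
  force: 80

```text
t: 10.35
tcp_pos: [0.6388, 0.0396, 0.0773]
orientation: [[0.999, -0.007, -0.037], [0.037, 0.002, 0.999], [-0.007, -1.0, 0.002]]
wrist_force: [-0.3, -0.5, -0.7]
opening: 0.0855
```

```bash
python3 go.py 640.5 33.5 38.5 2; python3 - <<'E'
from meas import *
c=cam("side");crop(c["img"],340,180,420,265,7,"d1s.png",10)
E
```

```text
shift [ 0.0017  0.0388 -0.0063] rot [-0.12  0.11 -0.38] | t 10.35 tcp [0.6388 0.0396 0.0773] F [-0.3 -0.5 -0.7] open 0.0855 q [-0.06  0.39  1.48  0.    1.28 -0.1 ]
```

View pics/d1s.png

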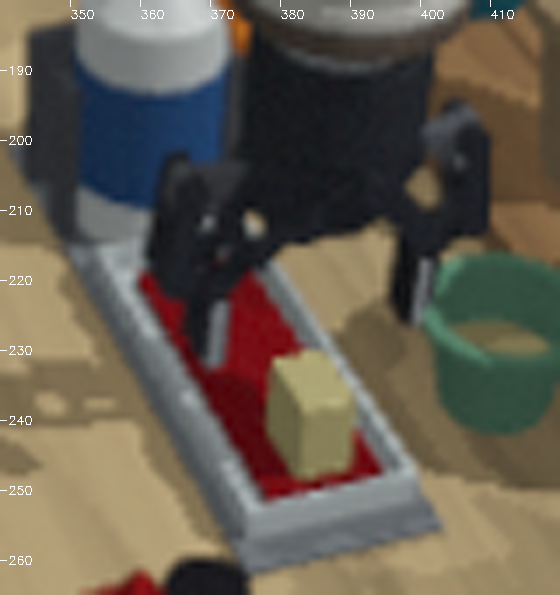

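Call:
arm_command:
  rows: "0.001 0.015 -0.007 0 0.1 -0.4 100;0.001 0.03 -0.007 0 0.1 -0.4 100;0.001 0.039 -0.007 0 0.1 -0.4 100;0.001 0.039 -0.007 0 0.1 -0.4 100;0.001 0.039 -0.007 0 0.1 -0.4 0;0.001 0.039 -0.007 0 0.1 -0.4 0;0.001 0.039 -0.007 0 0.1 -0.4 0;0.001 0.039 -0.007 0 0.1 -0.4 0;0.001 0.039 -0.007 0 0.1 -0.4 0;0.001 0.039 -0.007 0 0.1 -0.4 0"
  force: 80

```text
t: 11.23
tcp_pos: [0.6415, 0.0324, 0.0422]
orientation: [[0.999, 0.005, -0.035], [0.035, 0.002, 0.999], [0.005, -1.0, 0.002]]
wrist_force: [-0.4, 0.5, 7.8]
opening: 0.0247
```

```bash
python3 go.py 640 33 100 2
```

```text
shift [-0.0012 -0.0578  0.0007] rot [-0.1  -0.    0.27] | t 11.23 tcp [0.6415 0.0324 0.0422] F [-0.4  0.5  7.8] open 0.0247 q [-0.07  0.42  1.51  0.    1.2  -0.11]
```

Call:
arm_command:
  rows: "0 -0.03 0 0 0 0 0;0 -0.06 0 0 0 0 0;0 -0.07 -0.01 0 0 0 0;0 -0.07 -0.04 0 0 0 0;0 -0.07 -0.08 0 0 0 0;0 -0.08 -0.12 0 0 0 0;0 -0.11 -0.15 0 0 0 0;0 -0.14 -0.17 0 0 0 0;0 -0.17 -0.18 0 0 0 0;0 -0.18 -0.18 0 0 0 0"

```text
t: 12.07
tcp_pos: [0.6475, -0.151, 0.2262]
orientation: [[0.999, 0.009, -0.032], [0.032, -0.0, 0.999], [0.009, -1.0, -0.001]]
wrist_force: [0.5, 0.4, -1.7]
opening: 0.0248
```

```bash
python3 go.py 647 -178 215 66 30; python3 - <<'E'
from meas import *
c=cam("side");cv2.imwrite("pics/e1s.png",c["img"])
E
```

```text
shift [-0.0015  0.0112 -0.027 ] rot [-26.45 -62.72 -16.35] | t 12.07 tcp [ 0.6475 -0.151   0.2262] F [ 0.5  0.4 -1.7] open 0.0248 q [-0.35  0.34  1.24  0.    1.56 -0.38]
```

View pics/e1s.png

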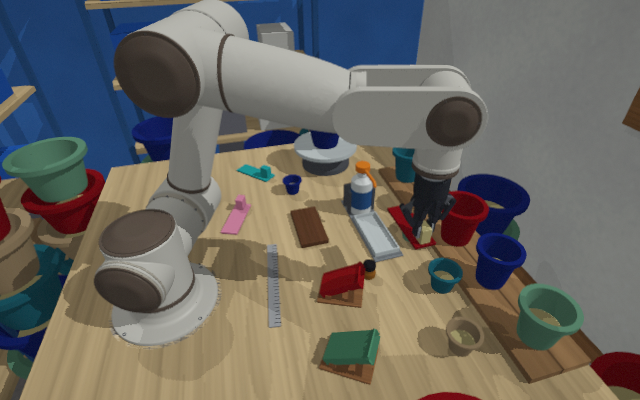

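Call:
arm_command:
  rows: "0 0 -0.01 -26.5 -62.7 -16.4 0;0 0 -0.027 -26.5 -62.7 -16.4 0;0 0 -0.027 -26.5 -62.7 -16.4 0;0 0 -0.027 -26.5 -62.7 -16.4 0;0 0 -0.027 -26.5 -62.7 -16.4 0;0 0 -0.027 -26.5 -62.7 -16.4 0;0 0 -0.027 -26.5 -62.7 -16.4 0;0 0 -0.027 -26.5 -62.7 -16.4 0;0 0.01 -0.027 -26.5 -62.7 -16.4 0;0 0.01 -0.027 -26.5 -62.7 -16.4 0"

```text
t: 12.95
tcp_pos: [0.6475, -0.1751, 0.2126]
orientation: [[0.4, 0.458, -0.794], [0.917, -0.201, 0.346], [-0.001, -0.866, -0.5]]
wrist_force: [0.2, -0.2, -2.8]
opening: 0.025
```

```bash
python3 go.py 647 -178 196 66 30; python3 - <<'E'
from meas import *
c=cam("side");crop(c["img"],300,150,480,310,4,"f1s.png",20)
E
```

```text
shift [-0.0029  0.0147  0.0077] rot [0.02 0.4  0.14] | t 12.95 tcp [ 0.6475 -0.1751  0.2126] F [ 0.2 -0.2 -2.8] open 0.025 q [-0.37  0.07  1.68 -0.03  0.88 -1.51]
```

View pics/f1s.png

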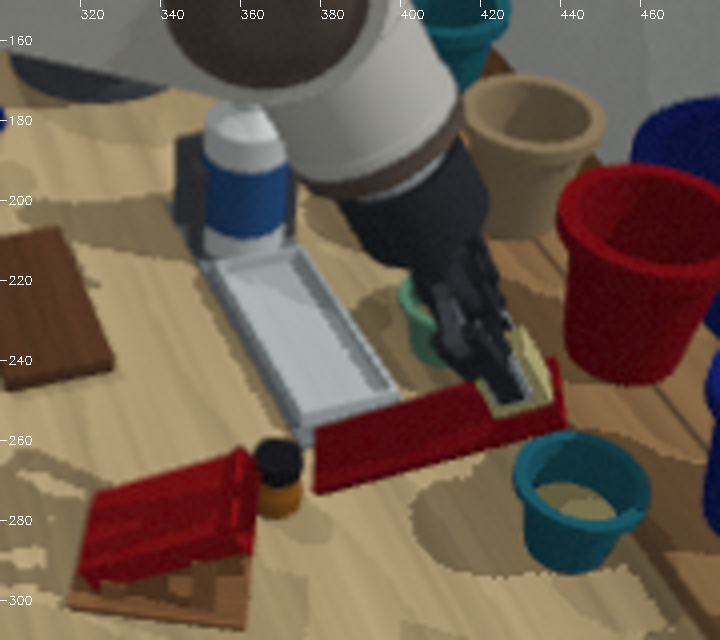

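```bash
python3 - <<'E'
from meas import *
c=cam("top");crop(c["img"],340,120,440,235,6,"f2t.png",10)
c=cam("side");crop(c["img"],310,225,410,300,8,"f2s.png",10)
E
```

```text
(no output)
```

View pics/f2t.png

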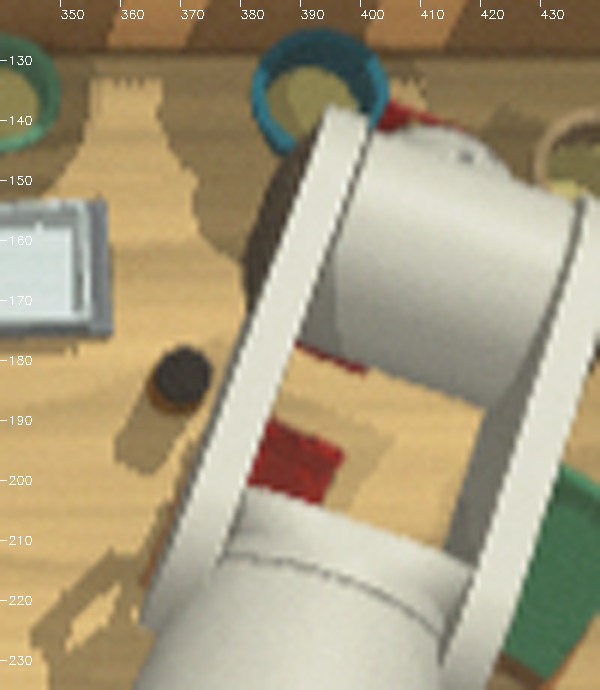

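View pics/f2s.png

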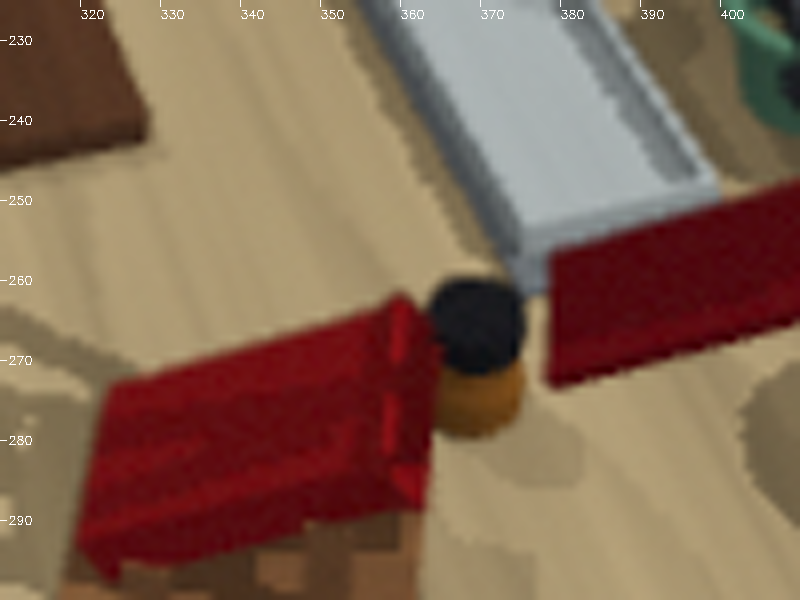

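```bash
cat > held.py <<'E'
from meas import *
import sys
dx,dz=float(sys.argv[1]),float(sys.argv[2]); name=sys.argv[3]
c=cam("side");o=ctrl.get_obs();R=o["orientation"];p=o["tcp_pos"]
# slab axes: x=tool z, y=-tool x, z=-tool y
S=np.c_[R[:,2],-R[:,0],-R[:,1]]
def W(P): return p+(np.array(P)-np.array([dx,0,dz]))/1e3@S.T
top=W([[80,-28,8],[80,28,8],[-80,28,8],[-80,-28,8]]);bot=W([[80,-28,0],[80,28,0],[-80,28,0],[-80,-28,0]])
blk=W([[-40,-13,50],[-40,13,50],[-76,13,50],[-76,-13,50]])
T=frame([.506,-.115,.068],np.radians(-24),np.radians(30))
sl=tf(T,[[-.1,-.03,.017],[0,-.03,.017],[0,.03,.017],[-.1,.03,.017]])
tip=W([[80,0,0]]);print("tip in sleeve mm",((tip-T[:3,3])@T[:3,:3]*1e3).round(1),"axes",np.round(T[:3,:3].T@S,3).tolist())
print(proj(c,top).round(1).tolist())
overlay(c,(310,215,450,300),5,[(top,(0,255,0)),(bot,(255,255,0)),(blk,(255,0,255)),(sl,(255,0,0))],name)
E
python3 held.py -58 32 h1.png
```

```text
tip in sleeve mm [[70.   2.5 18.3]] axes [[-1.0, -0.003, 0.0], [0.003, -1.0, -0.001], [0.0, -0.001, 1.0]]
[[378.6, 255.3], [377.5, 271.5], [441.3, 254.5], [439.2, 237.9]]
```

View pics/h1.png

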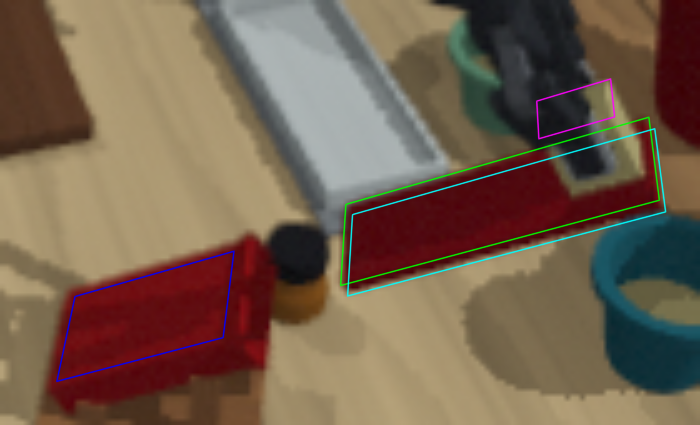

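Call:
arm_command:
  rows: "-0.002 0.01 0.005 0 0.2 0 0;-0.003 0.017 0.015 0 0.2 0 0;-0.003 0.017 0.03 0 0.2 0 0;-0.003 0.017 0.04 0 0.2 0 0;-0.003 0.017 0.04 0 0.2 0 0;-0.003 0.017 0.04 0 0.2 0 0"

```text
t: 13.65
tcp_pos: [0.6235, -0.168, 0.1808]
orientation: [[0.412, 0.457, -0.788], [0.911, -0.203, 0.359], [0.004, -0.866, -0.499]]
wrist_force: [0.1, -0.3, -1.8]
opening: 0.0248
```

```bash
python3 held.py -58 32 h2.png; python3 - <<'E'
from meas import *
c=cam("top");crop(c["img"],340,150,440,235,7,"h2t.png",10)
E
```

```text
tip in sleeve mm [[30.7  0.3  1.4]] axes [[-1.0, -0.007, -0.0], [0.007, -1.0, -0.001], [-0.0, -0.001, 1.0]]
[[367.8, 264.1], [366.2, 280.3], [427.5, 264.6], [426.2, 247.9]]
```

View pics/h2.png

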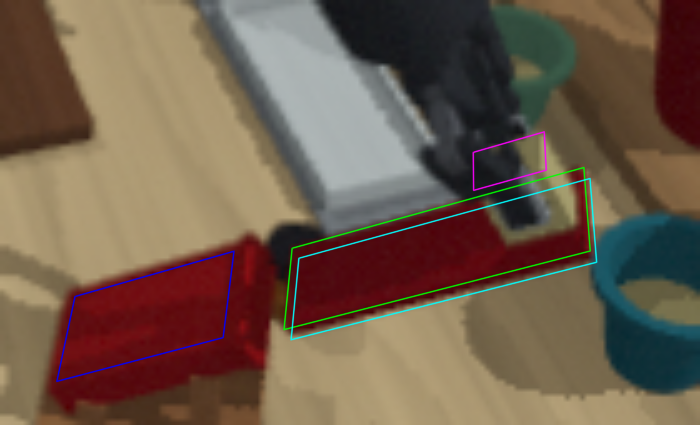

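View pics/h2t.png

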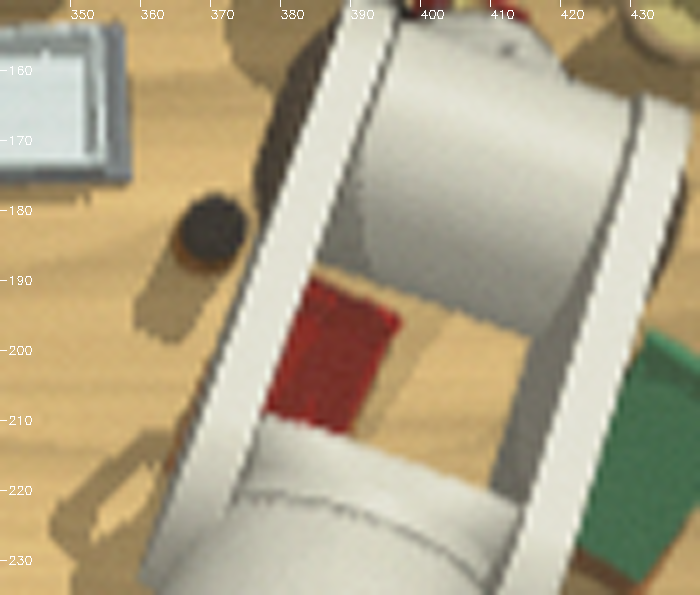

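Call:
arm_command:
  rows: "0 -0.001 0.008 0 0.2 0 0;0 -0.001 0.016 0 0.2 0 0;0 -0.001 0.024 0 0.2 0 0;0 -0.001 0.032 0 0.2 0 0;0 -0.001 0.035 0 0.2 0 0;0 -0.001 0.035 0 0.2 0 0"

```text
t: 14.25
tcp_pos: [0.5952, -0.1552, 0.1644]
orientation: [[0.415, 0.457, -0.787], [0.91, -0.203, 0.362], [0.006, -0.866, -0.5]]
wrist_force: [-1.0, -0.2, -1.4]
opening: 0.0246
```

```bash
python3 held.py -58 32 h3.png
```

```text
tip in sleeve mm [[-4.3  1.   2.6]] axes [[-1.0, -0.011, -0.001], [0.011, -1.0, -0.001], [-0.001, -0.001, 1.0]]
[[356.0, 266.9], [353.7, 283.1], [413.0, 268.0], [412.5, 251.3]]
```

View pics/h3.png

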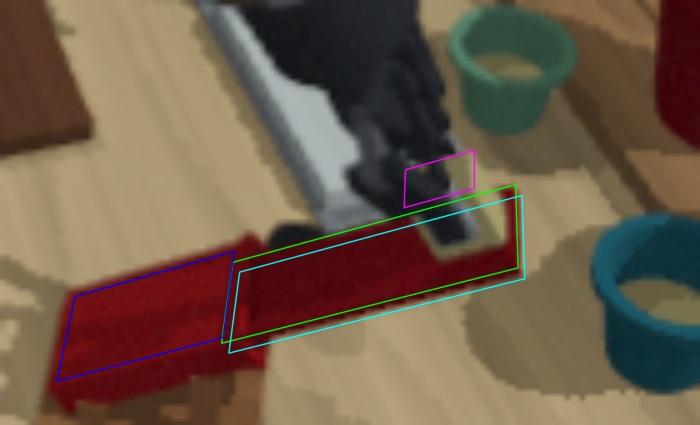

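Call:
arm_command:
  rows: "-0.0005 0 0.01 0 -0.6 0 0;-0.001 0 0.02 0 -0.6 0 0;-0.001 0 0.03 0 -0.6 0 0;-0.001 0 0.04 0 -0.6 0 0;-0.001 0 0.045 0 -0.6 0 0;-0.001 0 0.045 0 -0.6 0 0"

```text
t: 14.8
tcp_pos: [0.5588, -0.1395, 0.1416]
orientation: [[0.406, 0.457, -0.791], [0.914, -0.203, 0.352], [0.001, -0.866, -0.5]]
wrist_force: [-0.5, -0.2, -3.1]
opening: 0.025
```

```bash
python3 held.py -58 32 h4.png
```

```text
tip in sleeve mm [[-49.7  -0.9   2.7]] axes [[-1.0, -0.0, -0.001], [0.0, -1.0, -0.001], [-0.001, -0.001, 1.0]]
[[341.1, 271.5], [338.4, 287.6], [395.4, 272.6], [395.5, 256.2]]
```

View pics/h4.png

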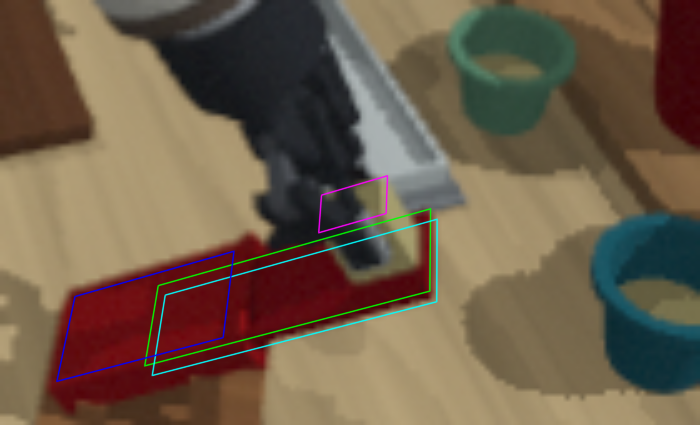

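Call:
arm_command:
  rows: "0 0 0.01 0 0 0 0;0.0005 0 0.02 0 0 0 0;0.0005 0 0.03 0 0 0 0;0.0005 0 0.038 0 0 0 0;0.0005 0 0.045 0 0 0 0;0.0005 0 0.045 0 0 0 0"

```text
t: 15.35
tcp_pos: [0.5229, -0.1229, 0.1187]
orientation: [[0.406, 0.457, -0.791], [0.914, -0.202, 0.352], [0.001, -0.866, -0.5]]
wrist_force: [-0.2, -0.6, -1.7]
opening: 0.0249
```

```bash
python3 held.py -58 32 h5.png
```

```text
tip in sleeve mm [[-95.3  -0.4   2.7]] axes [[-1.0, -0.0, -0.001], [0.0, -1.0, -0.001], [-0.001, -0.001, 1.0]]
[[326.8, 275.4], [323.6, 291.3], [378.3, 277.0], [379.2, 260.6]]
```

Call:
arm_command:
  rows: "0 0 0.003 0 0 0 0;0 0 0.005 0 0 0 0;0 0 0.007 0 0 0 0;0 0 0.008 0 0 0 0;0 0 0.008 0 0 0 0"

```text
t: 15.82
tcp_pos: [0.5191, -0.1212, 0.1176]
orientation: [[0.406, 0.462, -0.788], [0.914, -0.204, 0.351], [0.001, -0.863, -0.505]]
wrist_force: [8.4, -2.5, 5.8]
opening: 0.0244
```

```bash
python3 held.py -58 32 h6.png
```

```text
tip in sleeve mm [[-100.5   -0.2    2.9]] axes [[-1.0, -0.0, -0.006], [0.0, -1.0, -0.001], [-0.006, -0.001, 1.0]]
[[325.2, 275.8], [321.9, 291.7], [376.2, 277.2], [377.2, 260.8]]
```

View pics/h6.png

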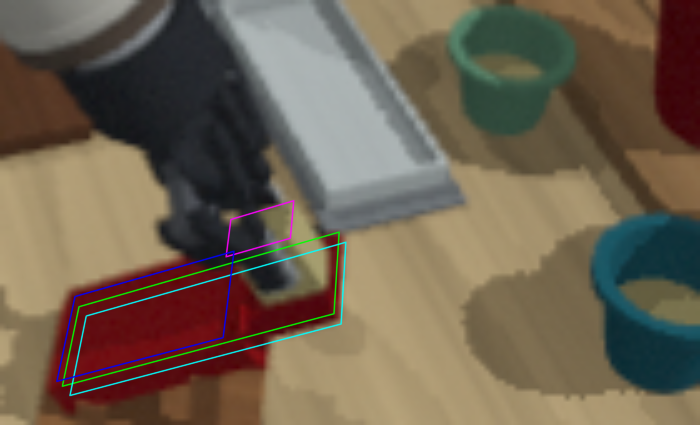

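Call:
arm_command:
  rows: "0 0.001 0.001 0 0 0 0;0 0.002 0.001 0 0 0 0;0 0.002 0.001 0 0 0 60;0 0.002 0.001 0 0 0 100;0 0.002 0.001 0 0 0 100;0 0.002 0.001 0 0 0 100;0 0.002 0.001 0 0 0 100;0 0.002 0.001 0 0 0 100"

```text
t: 16.53
tcp_pos: [0.5191, -0.1212, 0.1152]
orientation: [[0.406, 0.462, -0.789], [0.914, -0.204, 0.351], [0.001, -0.863, -0.505]]
wrist_force: [0.4, -0.3, -0.5]
opening: 0.0853
```

```bash
python3 - <<'E'
from meas import *
c=cam("side");crop(c["img"],310,200,410,305,6,"k1.png",10)
E
```

```text
(no output)
```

View pics/k1.png

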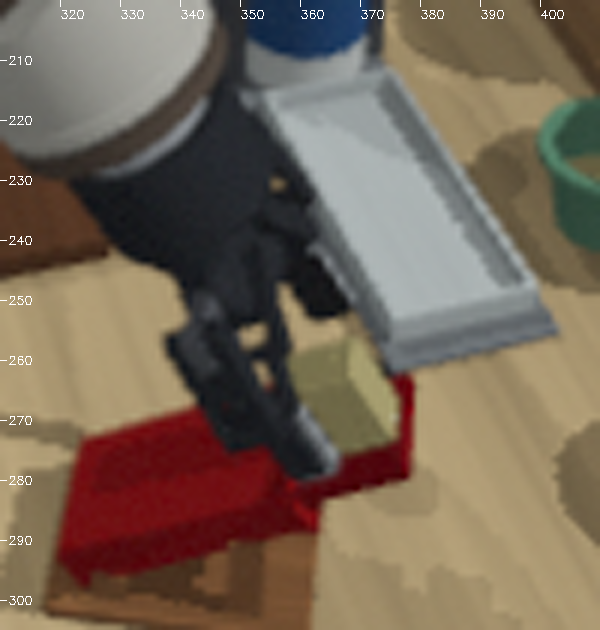

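Call:
arm_command:
  rows: "0 -0.03 0 0 0 0 100;0 -0.06 0 0 0 0 100;0 -0.1 0 0 0 0 100;0 -0.14 0 0 0 0 100;0 -0.17 0 0 0 0 100;0.04 -0.18 0 0 0 0 100;0.08 -0.18 0 0 0 0 100;0.12 -0.18 0 0 0 0 100;0.16 -0.18 0 0 0 0 100;0.2 -0.18 0 0 0 0 100"

```text
t: 17.42
tcp_pos: [0.5127, 0.0893, 0.2714]
orientation: [[0.406, 0.463, -0.788], [0.914, -0.204, 0.351], [0.002, -0.862, -0.506]]
wrist_force: [1.2, -1.8, 1.0]
opening: 0.0855
```

```bash
python3 - <<'E'
from meas import *
c=cam("side");crop(c["img"],310,200,410,305,6,"k2s.png",10);cv2.imwrite("pics/k2sf.png",c["img"])
c=cam("top");crop(c["img"],345,150,425,235,7,"k2t.png",10);cv2.imwrite("pics/k2tf.png",c["img"])
E
```

```text
(no output)
```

View pics/k2s.png

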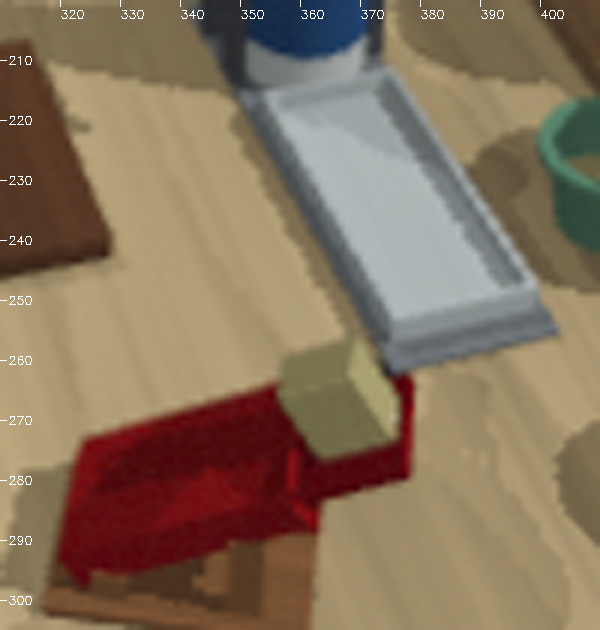

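View pics/k2tf.png

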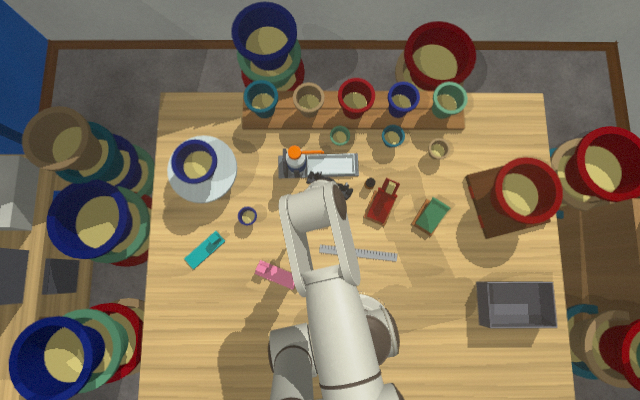

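```bash
python3 - <<'E'
from meas import *
ct=cam("top");crop(ct["img"],355,165,415,230,10,"k3t.png",5)
T=frame([.506,-.115,.068],np.radians(-24),np.radians(30))
def plane(c,uv,z):
    o,d=ray(c,uv);n=T[:3,2];s=((T[:3,3]+n*z-o)@n)/(d@n);return (o+d*s[:,None]-T[:3,3])@T[:3,:3]*1e3
bb=(375,170,405,200)
m=hmask(ct["img"],bb,(40,60,100),(56,255,255));L=plane(ct,pts(m,bb),.05);print("block",L.mean(0),L.min(0),L.max(0))
bb=(360,165,410,228)
m=hmask(ct["img"],bb,(10,120,40),(25,255,255));L=plane(ct,pts(m,bb),.008);print("red outer end",L.max(0))
for y in range(-25,26,10):
    q=L[abs(L[:,1]-y)<3];print(y,q[:,0].max())
cs=cam("side");o=proj(cs,tf(T,[[.06,.028,.008],[.06,-.028,.008],[.06,-.028,0],[.02,-.013,.05],[.056,-.013,.05],[.056,.013,.05],[.056,-.013,.008]]));print(o.round(1).tolist())
E
```

```text
block [85.04270357  9.84723969 50.        ] [ 46.51438446 -48.26502338  50.        ] [122.44633836  71.88537523  50.        ]
red outer end [58.49679514 37.97822077  8.        ]
-25 16.180409577601857
-15 5.106450545237552
-5 -2.1348229161918595
5 -7.155635138920476
15 58.49679514112685
25 57.06661726692369
[[378.1, 261.7], [377.1, 278.0], [378.5, 280.1], [355.6, 266.5], [368.5, 262.9], [369.1, 255.4], [375.9, 273.9]]
```

View pics/k3t.png

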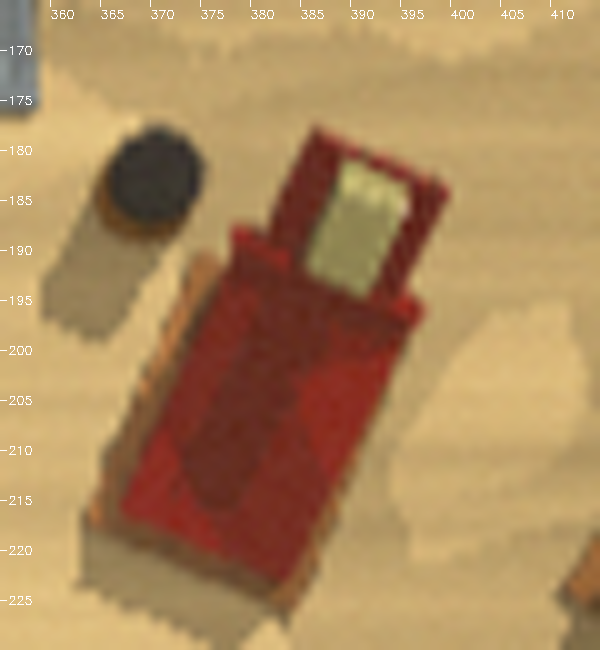

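Call:
arm_command:
  rows: "0 -0.02 -0.01 0 0 0 100;0 -0.02 -0.01 0 0 0 100;0 -0.02 -0.01 0 0 0 100;0 -0.02 -0.01 0 0 0 100;0 -0.02 -0.01 0 0 0 100;0 -0.02 -0.01 0 0 0 100"

```text
t: 18.12
tcp_pos: [0.5108, 0.0884, 0.292]
orientation: [[0.404, 0.46, -0.79], [0.915, -0.204, 0.349], [-0.0, -0.864, -0.503]]
wrist_force: [0.1, 0.7, -1.4]
opening: 0.0852
```

```bash
python3 - <<'E'
from meas import *
o=ctrl.get_obs();print(o["t"],o["wrist_force"].round(2),np.abs(o["joint_velocities"]).max())
a=cam("side")["img"];b=cv2.imread("pics/k2sf.png");d=cv2.absdiff(a,b)[250:300,310:390];print("slab/sleeve change",d.mean(),d.max())
s=cv2.imread("pics/side0.png"); 
for n,(x0,y0,x1,y1) in dict(jar=(360,258,380,282),green=(398,212,428,244),teal=(425,255,465,293),sand=(443,315,487,358),blue=(280,172,304,196)).items(): print(n,cv2.absdiff(a,s)[y0:y1,x0:x1].mean().round(1))
crop(a,270,150,490,360,3,"z.png")
E
```

```text
18.1167 [ 0.11  0.68 -1.4 ] 0.006138146497078064
slab/sleeve change 1.7904166666666668 23
jar 55.2
green 2.2
teal 2.2
sand 2.4
blue 2.5
```

View pics/z.png

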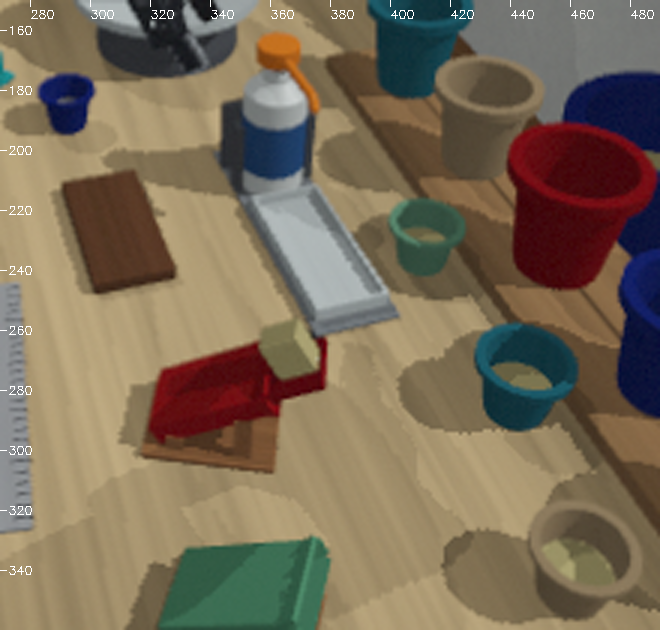

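The side view hides the jar behind the slab, so its difference reading there means nothing. The top view shows it still at (369.5,182), as at the start. The slab is at rest in the red sleeve and the cap is up, so I'm handing in.

```bash
python3 -c "
from rig import ctrl
print(ctrl.job_done())"
```

```text
the job is handed in; nothing more can be done
None
```

The slab has been through the tray and the pump and is now home in the red sleeve. I handed the job in at about 18 s of the 72 s; no verdict was reported.

**What I did:**
- **Tray:** I took the red slab by its block, laid it in the tray with the glazed end under the nozzle, and let go.
- **Cap:** I pressed it until it bottomed, reading about 28 N at the wrist. The picture showed it down, and a later one showed it sprung back with the slab still in the tray.
- **Sleeve:** I picked the slab up again, slid it into the red sleeve at the 30° slope until it met the closed end with about 10 N, released it and drew the arm clear.

**Last checks:**
- **Slab depth:** Before release, the arm pose put the leading end at about x = -100.5 mm and y = -0.2 mm in the sleeve. In the side view the outer end matched the home position to about a pixel. The top view put it about 1.5 mm further in, within the 6 mm tolerance.
- **At rest:** There was no visible movement of the slab between the last two side pictures, and the arm stood clear of everything.
- **Pots and jar:** The four pots look unmoved in the side view. The jar is hidden behind the slab there, so that comparison (difference 55) could not be used. In the top view it stands where it started.

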